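Load the drying screen with pigment tablets

TASK

First clear the drying screen: put the purple cuvettes in the blue bin and the black caps in the red bin. Then take the shaker by its blue bar and shake its yellow tablets out evenly over the screen, so that all of them lie on the deck in a single layer and none of the four fields is empty, and stand the empty shaker back upright on its grey mat. Last, push the timer's green plunger fully down to start the drying time and let it come back up; leave the purple vial and the orange beaker at the sides alone.

Things in the scene. Friction and masses are not known exactly. Their poses are not given: they have to be found in the camera images.
- screen: Drying screen, fixed to the bench: square orange wooden frame 240 x 240 mm, 20 mm high and 20 mm wide, round a teal deck 200 x 200 mm whose top is 8 mm above the bench. Thin flat orange lines through its centre, along its own x and y, mark four equal fields of 100 x 100 mm. Origin: centre of the underside; x and y run along the frame's sides, z up.
- blue_bin: Fixed open blue bin, 110 x 110 x 50 mm outside, walls and floor 4 mm. Origin: centre of the underside, z up.
- red_bin: Fixed open red bin, 110 x 110 x 50 mm outside, walls and floor 4 mm. Origin: centre of the underside, z up.
- mat: Thin grey mat fixed to the bench, 150 (x) x 90 (y) x 3 mm, on which the shaker stands, the shaker's x along the mat's x. Origin: centre of the underside.
- timer: Fixed white drying timer, housing 100 (x) x 90 (y) x 60 mm, green plunger knob on its top 18 mm towards +x from the centre, dark display beside it. Origin: centre of the underside.
- plunger (a joint): Travel of the sprung green plunger of the timer, m: 0 up, 0.020 fully down against its stop. Pushed straight down; the spring needs about 2 N to start and 9 N at the bottom, and it springs back when let go.
- plunger_top (a point): Centre of the top face of the green plunger knob (36 mm across, 10 mm thick); 100 mm above the bench when up. Moves down with the plunger.
- shaker: Loose white shaker, 160 g, with the tablets in it: open trough 120 (x) x 60 (y) x 50 mm, walls 4 mm, open spout at its own -x (front panel there only 20 mm high). Blue carrying bar over its middle along y: 66 mm long, 16 mm thick (x), from 72 to 96 mm above the underside, on a post at each side wall. Stands with its x along the mat's x. Origin: centre of the underside; z up.
- shaker_spout (a point): Middle of the spout edge: shaker x -60 mm, 24.5 mm above its underside. The slick floor inside climbs 8 degrees to the spout (8 mm above the underside at the back, 24 mm here). Held level, the tablets stay in; tipped spout down they slide from about 10 degrees when shaken or 20 to 30 when still, a few at a time if tipped slowly, and all run out by 45.
- tablet0: Yellow pressed pigment tablet, square, 18 x 18 x 14 mm (z), 12 g, starts in the shaker; six to eight are present. Origin: its centre.
- tablet1: Yellow pressed pigment tablet, square, 18 x 18 x 14 mm (z), 12 g, starts in the shaker; six to eight are present. Origin: its centre.
- tablet2: Yellow pressed pigment tablet, square, 18 x 18 x 14 mm (z), 12 g, starts in the shaker; six to eight are present. Origin: its centre.
- tablet3: Yellow pressed pigment tablet, square, 18 x 18 x 14 mm (z), 12 g, starts in the shaker; six to eight are present. Origin: its centre.
- tablet4: Yellow pressed pigment tablet, square, 18 x 18 x 14 mm (z), 12 g, starts in the shaker; six to eight are present. Origin: its centre.
- tablet5: Yellow pressed pigment tablet, square, 18 x 18 x 14 mm (z), 12 g, starts in the shaker; six to eight are present. Origin: its centre.
- tablet6: Yellow pressed pigment tablet, square, 18 x 18 x 14 mm (z), 12 g, starts in the shaker; six to eight are present. Origin: its centre.
- tablet7: Yellow pressed pigment tablet, square, 18 x 18 x 14 mm (z), 12 g, starts in the shaker; six to eight are present. Origin: its centre.
- cuvette0: Purple square cuvette with a white end, 45 (x) x 12.5 x 12.5 mm, 20 g, lying on the drying screen; may be absent. Origin: its centre.
- cuvette1: Purple square cuvette with a white end, 45 (x) x 12.5 x 12.5 mm, 20 g, lying on the drying screen; may be absent. Origin: its centre.
- cuvette2: Purple square cuvette with a white end, 45 (x) x 12.5 x 12.5 mm, 20 g, lying on the drying screen; may be absent. Origin: its centre.
- cap0: Black screw cap, solid disc 28 mm across, 13 mm high, 15 g, lying flat on the drying screen; may be absent. Origin: centre of its underside, z along its axis.
- cap1: Black screw cap, solid disc 28 mm across, 13 mm high, 15 g, lying flat on the drying screen; may be absent. Origin: centre of its underside, z along its axis.
- vial: Bystander: small purple vial with black cap, 28 mm across, 60 mm high, loose. Origin: centre of the underside.
- beaker: Bystander: orange beaker, 72 mm across, 90 mm high, loose. Origin: centre of the underside.

How it is judged:
By the outcome, as a careful person would: the job done as asked, in the order asked, and still so for the second after the job is handed in, with the robot touching nothing.
Of tablet0, tablet1, tablet2, tablet3, tablet4, tablet5, tablet6, tablet7 only 6 to 8 are there at a start; the rules pass over those that are not, and their reading is None.
Of cuvette0, cuvette1, cuvette2, cap0, cap1 only 3 to 5 are there at a start; the rules pass over those that are not, and their reading is None.
At some moment in a run one of cuvette0, cuvette1, cuvette2, cap0, cap1 may be knocked a few centimetres aside while the robot is not near it.
It also fails if it takes over 210 s, if anything falls off the work surface, if the arm or the gripper's body presses on something with over 40 N, if the wrist force passes 120 N, or if a joint passes its speed limit or range.

ROBOT

A 6-joint arm with a two-finger parallel gripper is mounted at the origin on the work surface. World frame = base frame: x ahead of the robot, y to its left, z up, the work surface at z = 0. Lengths are in m, angles in rad, forces in N, time in s.
With the tool pointing down it reaches from about 0.375 to 0.9 m from the base axis. Payload 3.1 kg.
Tool frame: the origin (TCP) lies midway between the tips of the shut fingers; the grasp point (between the pads) lies 19 mm behind it; z points along the fingers, y is the line along which they close (so a half turn about z gives the same grasp; the last joint's range is limited). The gripper opens to 87 mm and grips with 3 to 60 N. Pads are 19 mm wide; open, the fingers measure 117 mm over their backs; the gripper's body (75 mm by 190 mm) begins 51 mm behind the grasp point.
Start: joints at [-1.512, 0.527, 1.433, -0, 1.181, -0.178], TCP at [0.147, -0.607, 0.223] pointing down, gripper open.
Joint ranges: [-3.08, 3.08], [-0.75, 2.2], [0.22, 2.44], [-1.43, 4.57], [0, 2.65], [-2.85, 2.85]. Speed limits (rad/s): [2.79, 2.79, 3.14, 3.14, 3.14, 3.14].

INTERFACE

Orientations are given as a rotation vector (axis times angle).
In Python, from rig import * gives the robot as it stands.
- The arm moves only by the shell command python3 -m crank 'ROWS' [OPENING] [FORCE]. ROWS is a JSON object of lists of equal length, an entry for each row: "dp": the shift along the world's x, y, z in m, a list of three; "rot": the turn, a rotation vector about the world's x, y, z in rad, a list of three. A call has exactly 10 rows; each row is the pose to reach, as a shift and turn from the pose commanded when the call began; what a row does not reach only later rows make up. A row lasts 1/12 s, in which the tool goes at most 41.7 mm and 7.16 degrees, less where a joint would pass 70% of its speed; a pose out of reach is approached as far as the arm can. A call with a gripper value outside its range is refused whole. OPENING is the opening, from 0 (shut) to 1 (fully open), set as the call begins (- or left out, the last holds). The fingers move at their own pace and stop on an object; FORCE is the grip in N (left out, the last holds). Time passes only in rows, so rows that repeat a pose let the fingers close, or fill a call up. It gives the time, the measured TCP pose, the force, the opening and the grip force at its end, in the units of the state.
- state(): the state, without advancing time (a new reading comes with each control period).
- get_image(name): name is "scene" or "top" or "wrist"; returns a dict with "image" (384x512x3 uint8, red, green, blue), "K" (3x3 intrinsics, pixels), "view" (4x4, takes a point from world to camera coordinates); the wrist camera has in their place "hand_eye" (4x4, takes a point from camera to tool coordinates, whose origin is the TCP and whose axes are the flange's). Camera axes: x right, y down, z forward; pixel columns grow to the right and rows downward; lengths in m; the calibration is good to about 2 mm. A picture is of the moment at which its call begins: read the wrist's pose just before it. There is no depth.
- close_job(): hands the job in; it is judged then, once.
Trained networks look in the newest picture that a camera, given by its name, has taken for a name from the list of things; names that differ only in an ending like _2 or _b are one class to them, and where a whole thing is asked for, a point or a joint stands for the part that bears it (a point fixed in the world has none). Each returns a list of dicts, best first, with "conf" (0 to 1); they miss things now and then, are a little off and sometimes report something else, mostly with a low value. They report only what shows in the picture. A call takes as long as a camera call.
- recognise(camera, query): "at" ([row, column] in pixels, amid what is visible of it).
The state is a dict: "time_s": time; "qpos": joint angles; "joint_vel": joint speeds; "joint_efforts": joint torques, N m; "tcp_pos": TCP position; "eef_rot": TCP orientation; "ft_force": force on the tool from outside, world axes, zero at the start; "moment": the same for the moment, N m; "gripper_width": finger opening in m; "grasp_force": force on a finger pad.
Only numpy, scipy, OpenCV 4.12 (cv2) and the standard library are available. Lean on these libraries where they do the work, as an engineer would, in place of code of your own. Each camera call takes 0.05 s, during which the arm holds its last target. There are 200 camera calls.

## Working session

There is one attempt and no reset: what is moved stays moved. The work goes in short steps, Python scripts to look and compute and a shell command to move; the robot and the scene stay as the last step left them, time stands still between calls to the robot, and variables do not carry over. Pictures are saved under pics/ and viewed, at most 14 in all, crops included, and the job is handed in when it is done.

```bash
ls; mkdir -p pics; python3 - <<'E'
from rig import *
import cv2,numpy as np
print(state())
for n in ["scene","top"]:
    g=get_image(n); cv2.imwrite(f"pics/{n}0.png",g["image"][:,:,::-1]); print(n,g["K"],g["view"])
    for q in ["screen","blue_bin","red_bin","mat","timer","plunger_top","shaker","tablet0","cuvette0","cap0","vial","beaker"]:
        print(q,[(np.round(d["at"]).tolist(),round(d["conf"],2)) for d in recognise(n,q)])
E
```

```text
pics
{'time_s': 0.0, 'qpos': array([-1.51150917e+00,  5.28442436e-01,  1.43390602e+00, -1.43002301e-05,
        1.18140944e+00, -1.78507886e-01]), 'joint_vel': array([ 0.00023497,  0.00053231, -0.00222443,  0.00243113,  0.00071033,
        0.00050283]), 'joint_efforts': array([-5.44653776e-04, -4.40040064e+01, -1.76591760e+01,  6.31680270e-02,
        5.83060272e-02, -1.58285475e-04]), 'tcp_pos': array([ 0.14720053, -0.60665759,  0.22158504]), 'eef_rot': array([-3.11726510e+00, -3.72400149e-01, -1.81764490e-04]), 'ft_force': array([ 0.76410379, -0.50324012,  0.17649284]), 'moment': array([-0.00078733,  0.01391375, -0.0272282 ]), 'grasp_force': 0.0, 'gripper_width': 0.08693702400757024}
scene [[375.64857293   0.         248.54034572]
 [  0.         375.64857293 192.49891573]
 [  0.           0.           1.        ]] [[ 0.2550659   0.96684937 -0.01198705 -0.14802207]
 [ 0.83400506 -0.22625915 -0.50323192 -0.37839711]
 [-0.48926164  0.11836004 -0.86406825  1.29285432]
 [ 0.          0.          0.          1.        ]]
screen [([214.0, 250.0], 0.75)]
blue_bin [([201.0, 338.0], 0.77), (
[... 568 characters left out ...]
9721472e-01 -2.32356063e-02  1.16711045e-02]
 [-9.81073003e-01  4.44128853e-04 -1.93637716e-01  5.26188032e-01]
 [ 1.93594102e-01  2.35962314e-02 -9.80797911e-01  1.10731122e+00]
 [ 0.00000000e+00  0.00000000e+00  0.00000000e+00  1.00000000e+00]]
screen [([185.0, 261.0], 0.89)]
blue_bin [([176.0, 167.0], 0.8), ([218.0, 376.0], 0.69)]
red_bin [([229.0, 167.0], 0.87)]
mat [([179.0, 355.0], 0.9)]
timer [([231.0, 372.0], 0.74)]
plunger_top [([220.0, 378.0], 0.5)]
shaker [([158.0, 371.0], 0.87)]
tablet0 [([147.0, 366.0], 0.6)]
cuvette0 [([159.0, 282.0], 0.59)]
cap0 [([168.0, 363.0], 0.6), ([184.0, 263.0], 0.45)]
vial [([202.0, 415.0], 0.47), ([167.0, 362.0], 0.32)]
beaker [([190.0, 102.0], 0.68)]
```

```bash
python3 - <<'E'
import cv2
a=cv2.imread("pics/top0.png")[110:270,70:450]
cv2.imwrite("pics/top0c.png",cv2.resize(a,(798,336),interpolation=cv2.INTER_CUBIC))
b=cv2.imread("pics/scene0.png")[120:300,60:440]
cv2.imwrite("pics/scene0c.png",cv2.resize(b,(798,378),interpolation=cv2.INTER_CUBIC))
E
```

```text
(no output)
```

View pics/top0c.png

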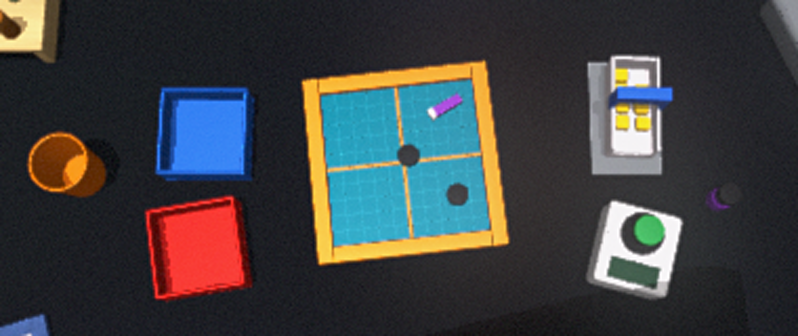

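View pics/scene0c.png

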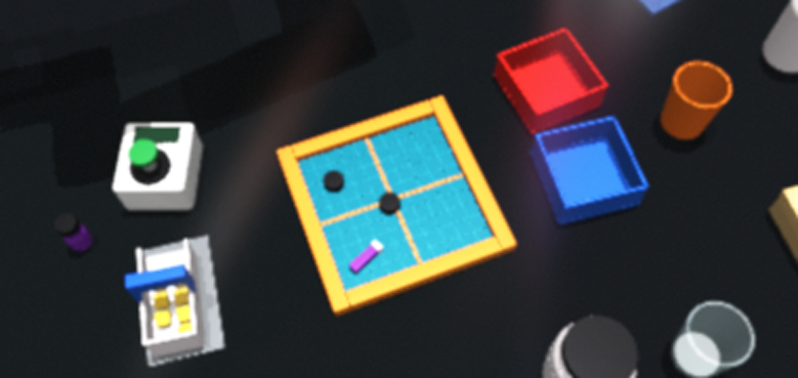

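Top view: the screen shows one cuvette (full-image ~(160,282)) and two caps (~(184,264), (202,287)). Bins are on the left, with shaker, timer and vial on the right.

```bash
cat > h.py <<'E'
from rig import *
import cv2,numpy as np
from scipy.spatial.transform import Rotation as R
def cam(n):
    s=state(); g=get_image(n); V=g.get("view")
    if V is None:
        T=np.eye(4);T[:3,:3]=R.from_rotvec(s["eef_rot"]).as_matrix();T[:3,3]=s["tcp_pos"]
        V=np.linalg.inv(T@g["hand_eye"])
    return g["image"],g["K"],V
def ray(c,rc):
    _,K,V=c; d=np.linalg.inv(K)@[rc[1],rc[0],1]; Rt=V[:3,:3].T
    return -Rt@V[:3,3],Rt@d
def onz(c,rc,z):
    o,d=ray(c,rc); return np.round(o+d*(z-o[2])/d[2],4)
def tri(c1,p1,c2,p2):
    o,d=ray(c1,p1);a,b=ray(c2,p2)
    t=np.linalg.lstsq(np.c_[d,-b],a-o,rcond=None)[0]
    P,Q=o+t[0]*d,a+t[1]*b; return np.round((P+Q)/2,4),round(float(np.linalg.norm(P-Q)),4)
def proj(c,p):
    q=c[1]@(c[2]@np.r_[p,1])[:3]; return np.round([q[1]/q[2],q[0]/q[2]],1)
def blobs(c,lo,hi,amin=15):
    """HSV blobs: centroid (row,col), area, minAreaRect"""
    m=cv2.inRange(cv2.cvtColor(c[0],cv2.COLOR_RGB2HSV),np.array(lo),np.array(hi))
    out=[]
    for k in cv2.findContours(m,cv2.RETR_EXTERNAL,cv2.CHAIN_APPROX_NONE)[0]:
        a=cv2.contourArea(k)
        if a>=amin: out.append((a,k[:,0,::-1]))
    return sorted(out,key=lambda t:-t[0])
E
python3 - <<'E'
from h import *
for n in ["top","scene"]:
    c=cam(n); print(n)
    for nm,lo,hi in [("orange",(8,140,120),(25,255,255)),("blue",(104,150,80),(122,255,255)),("red",(0,170,80),(5,255,255)),("green",(50,130,80),(75,255,255)),("purple",(130,80,60),(160,255,255)),("white",(0,0,150),(180,50,255)),("yellow",(23,150,150),(33,255,255))]:
        for a,k in blobs(c,lo,hi)[:5]:
            r=cv2.minAreaRect(k[:,::-1].astype(np.float32)); b=cv2.boxPoints(r)[:,::-1]
            print(nm,a,np.round(k.mean(0)),"rect",np.round(b).tolist(),"z0",[onz(c,p,.0)[:2].tolist() for p in b])
E
```

```text
top
orange 7778.0 [187. 262.] rect [[148.0, 212.0], [138.0, 303.0], [226.0, 312.0], [236.0, 221.0]] z0 [[0.6464, 0.1474], [0.6738, -0.1051], [0.428, -0.1268], [0.4015, 0.1159]]
orange 603.5 [187.  97.] rect [[188.0, 78.0], [167.0, 98.0], [186.0, 117.0], [207.0, 97.0]] z0 [[0.5335, 0.5153], [0.5914, 0.4627], [0.5376, 0.4059], [0.4807, 0.4585]]
orange 56.5 [118.  49.] rect [[113.0, 45.0], [113.0, 53.0], [122.0, 53.0], [122.0, 45.0]] z0 [[0.7501, 0.6272], [0.75, 0.6041], [0.7231, 0.6016], [0.7232, 0.6246]]
orange 56.0 [118.  66.] rect [[119.0, 60.0], [111.0, 65.0], [116.0, 72.0], [124.0, 67.0]] z0 [[0.7328, 0.5825], [0.7548, 0.5686], [0.7399, 0.5484], [0.718, 0.5623]]
orange 56.0 [118.  32.] rect [[117.0, 25.0], [111.0, 33.0], [118.0, 38.0], [124.0, 30.0]] z0 [[0.7391, 0.6829], [0.7563, 0.6625], [0.7356, 0.6455], [0.7184, 0.6658]]
blue 1857.5 [173. 169.] rect [[151.0, 144.0], [151.0, 190.0], [195.0, 190.0], [195.0, 144.0]] z0 [[0.6371, 0.3367], [0.6368, 0.2079], [0.5125, 0.2036], [0.5125, 0.3298]]
blue 624.0 [ 82. 257.] rect [[87.0, 234.0], [65.0, 240.0], [75.0, 282.0], [97.0, 276.0]] z
[... 6506 characters left out ...]
0.2803]]
yellow 1222.5 [219. 245.] rect [[192.0, 193.0], [162.0, 278.0], [237.0, 305.0], [267.0, 219.0]] z0 [[0.4193, -0.1227], [0.3834, 0.1437], [0.6336, 0.1405], [0.656, -0.0978]]
yellow 28.0 [271. 138.] rect [[268.0, 134.0], [268.0, 140.0], [274.0, 140.0], [274.0, 134.0]] z0 [[0.6017, -0.309], [0.6057, -0.2941], [0.6215, -0.2959], [0.6176, -0.3107]]
yellow 23.5 [263. 136.] rect [[260.0, 134.0], [260.0, 139.0], [266.0, 139.0], [266.0, 134.0]] z0 [[0.5801, -0.3067], [0.5835, -0.2942], [0.5997, -0.296], [0.5963, -0.3084]]
yellow 19.5 [261. 146.] rect [[258.0, 144.0], [258.0, 148.0], [264.0, 148.0], [264.0, 144.0]] z0 [[0.5814, -0.281], [0.5841, -0.2709], [0.6003, -0.2729], [0.5976, -0.2829]]
```

```bash

python3 -m crank '{"dp":[[0.18,0.17,0.1],[0.18,0.17,0.1],[0.18,0.17,0.1],[0.18,0.17,0.1],[0.18,0.17,0.1],[0.18,0.17,0.1],[0.18,0.17,0.1],[0.18,0.17,0.1],[0.18,0.17,0.1],[0.18,0.17,0.1]],"rot":[[0,0,0],[0,0,0],[0,0,0],[0,0,0],[0,0,0],[0,0,0],[0,0,0],[0,0,0],[0,0,0],[0,0,0]]}' 1
python3 -m crank '{"dp":[[0.17,0.17,0.04],[0.17,0.17,0.04],[0.17,0.17,0.04],[0.17,0.17,0.04],[0.17,0.17,0.04],[0.17,0.17,0.04],[0.17,0.17,0.04],[0.17,0.17,0.04],[0.17,0.17,0.04],[0.17,0.17,0.04]],"rot":[[0,0,1.15],[0,0,1.15],[0,0,1.15],[0,0,1.15],[0,0,1.15],[0,0,1.15],[0,0,1.15],[0,0,1.15],[0,0,1.15],[0,0,1.15]]}'
python3 - <<'E'
from h import *
s=state(); print(s["qpos"],s["tcp_pos"],R.from_rotvec(s["eef_rot"]).as_matrix().round(3))
print(get_image("wrist")["hand_eye"].round(4))
c=cam("wrist"); cv2.imwrite("pics/w1.png",c[0][:,:,::-1])
for p in [(0,0),(0,511),(383,0),(383,511)]: print(onz(c,p,0))
E
```

```text
time_s: 2.23
tcp_pos: [0.3267, -0.4377, 0.3222]
eef_rot: [-3.119, -0.372, 0.001]
ft_force: [-1.1, 0.5, 0.1]
gripper_width: 0.0871
grasp_force: 0.0
time_s: 3.07
tcp_pos: [0.4966, -0.2685, 0.3613]
eef_rot: [-2.412, -2.01, 0.001]
ft_force: [-0.8, -0.3, -0.6]
gripper_width: 0.0874
grasp_force: 0.0
[-6.93304721e-01  3.14335826e-01  1.39362079e+00 -5.06806407e-04
  1.43568770e+00 -5.11699618e-01] [ 0.49663067 -0.26853606  0.36134203] [[ 0.181  0.984 -0.002]
 [ 0.984 -0.181  0.001]
 [ 0.001 -0.002 -1.   ]]
[[-2.000e-04 -9.615e-01 -2.748e-01  7.550e-02]
 [ 1.000e+00 -2.000e-04  1.000e-04 -4.000e-04]
 [-2.000e-04 -2.748e-01  9.615e-01 -1.616e-01]
 [ 0.000e+00  0.000e+00  0.000e+00  1.000e+00]]
[0.1633 0.0241 0.    ]
[ 0.9111 -0.1161  0.    ]
[-0.1286 -0.6527  0.    ]
[ 0.9384 -0.8504  0.    ]
```

View pics/w1.png

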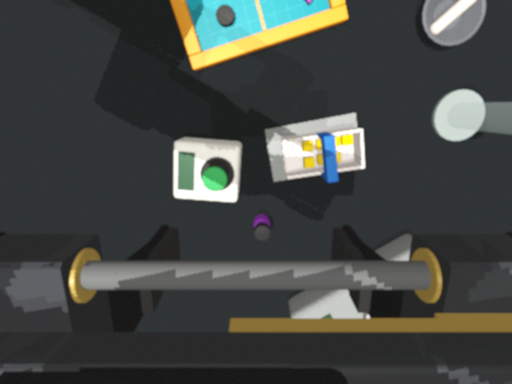

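The shaker stands at about (325,157), with its bar across its y direction. The mat pokes out on the low-x side. Next, a look over the screen.

```bash

python3 -m crank '{"dp":[[0.03,0.19,-0.06],[0.03,0.19,-0.06],[0.03,0.19,-0.06],[0.03,0.19,-0.06],[0.03,0.19,-0.06],[0.03,0.19,-0.06],[0.03,0.19,-0.06],[0.03,0.19,-0.06],[0.03,0.19,-0.06],[0.03,0.19,-0.06]],"rot":[[0,0,0.182],[0,0,0.182],[0,0,0.182],[0,0,0.182],[0,0,0.182],[0,0,0.182],[0,0,0.182],[0,0,0.182],[0,0,0.182],[0,0,0.182]]}'
python3 - <<'E'
from h import *
s=state(); print(s["qpos"],s["tcp_pos"],s["eef_rot"])
c=cam("wrist"); cv2.imwrite("pics/w2.png",c[0][:,:,::-1])
rw={q:[d for d in recognise("wrist",q) if d["conf"]>.3] for q in ["cuvette0","cap0","cap1"]}
t=cam("top"); rt={q:[d for d in recognise("top",q) if d["conf"]>.3] for q in rw}
for q in rw:
    for d in rw[q]:
        print(q,np.round(d["at"]),round(d["conf"],2),onz(c,d["at"],.015),[(np.round(e["at"]).tolist(),tri(c,d["at"],t,e["at"])) for e in rt[q]])
for nm,lo,hi in [("purple",(130,80,60),(160,255,255)),("black",(0,0,0),(180,255,60))]:
  for a,k in blobs(c,lo,hi,100)[:9]:
    if a<6000:
      m=cv2.minAreaRect(k[:,::-1].astype(np.float32));b=cv2.boxPoints(m)[:,::-1]
      print(nm,a,k.mean(0).round(),onz(c,np.r_[m[0][1],m[0][0]],.018),[onz(c,p,.018)[:2].tolist() for p in b])
E
```

```text
time_s: 4.0
tcp_pos: [0.5276, -0.0792, 0.303]
eef_rot: [2.225, 2.216, 0.0]
ft_force: [0.1, -0.1, -0.8]
gripper_width: 0.0872
grasp_force: 0.0
[-3.58407189e-01  3.13257230e-01  1.55861836e+00 -2.47735653e-04
  1.26845384e+00 -3.54223933e-01] [ 0.52758002 -0.07916904  0.30299665] [2.22511776e+00 2.21599206e+00 4.87450268e-04]
cuvette0 [135. 310.] 0.57 [ 0.6061 -0.0449  0.015 ] []
cap0 [102. 264.] 0.85 [5.404e-01 2.000e-04 1.500e-02] []
cap1 [102. 264.] 0.85 [5.404e-01 2.000e-04 1.500e-02] []
purple 188.5 [138. 310.] [ 0.6064 -0.0498  0.018 ] [[0.5921, -0.0376], [0.6027, -0.0318], [0.621, -0.0623], [0.6102, -0.0683]]
black 224.5 [296. 193.] [ 0.4241 -0.3135  0.018 ] [[0.4013, -0.2953], [0.449, -0.2956], [0.4473, -0.3319], [0.3987, -0.3317]]
black 222.5 [147. 229.] [ 0.4896 -0.061   0.018 ] [[0.4728, -0.0613], [0.4905, -0.0444], [0.5065, -0.0607], [0.4888, -0.078]]
```

View pics/w2.png

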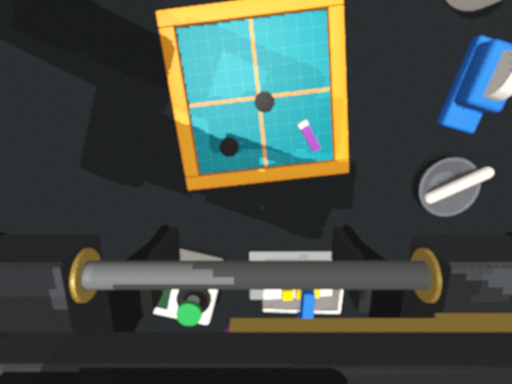

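```bash
python3 - <<'E'
from h import *
c=cam("wrist"); t=cam("top"); s=cam("scene")
print("outer corners",[onz(c,p,.02)[:2].tolist() for p in [(12,157),(0,345),(190,187),(173,349)]])
print("inner",[onz(c,p,.02)[:2].tolist() for p in [(25,173),(11,329),(160,333),(178,194)]])
print("cross",onz(c,(98,259),.008))
def near(cc,k,lo,hi,p): 
    q=proj(cc,p); bs=[b[1].mean(0) for b in blobs(cc,lo,hi,15)]
    return min(bs,key=lambda x:np.linalg.norm(x-q))
P=((130,80,60),(160,255,255));B=((0,0,0),(180,255,60))
for nm,col,p in [("cuv",P,(.606,-.05,.015)),("capA",B,(.54,0,.015)),("capB",B,(.4896,-.061,.015))]:
    a,b,d=[near(x,0,*col,p) for x in (c,t,s)]
    print(nm,a.round(1),b.round(1),d.round(1),tri(c,a,t,b),tri(c,a,s,d),tri(t,b,s,d))
# bar / plunger
BL=((104,150,80),(122,255,255));G=((50,130,80),(75,255,255))
for nm,col,p in [("bar",BL,(.6,-.29,.09)),("plg",G,(.44,-.29,.1)),("vial",P,(.48,-.39,.03))]:
    b,d=[near(x,0,*col,p) for x in (t,s)]; print(nm,b.round(1),d.round(1),tri(t,b,s,d))
for nm,col,z in [("blue",BL,.05),("red",((0,170,80),(5,255,255)),.05)]:
    for cc in (t,s):
        m=cv2.minAreaRect(blobs(cc,*col)[0][1][:,::-1].astype(np.float32)); print(nm,onz(cc,m[0][::-1],.03),[onz(cc,q[::-1],z)[:2].tolist() for q in cv2.boxPoints(m)])
E
```

```text
outer corners [[0.4019, 0.1125], [0.6407, 0.1256], [0.4255, -0.123], [0.664, -0.0976]]
inner [[0.4212, 0.0975], [0.6213, 0.1133], [0.6393, -0.0784], [0.437, -0.1047]]
cross [0.5323 0.0076 0.008 ]
cuv [140. 311.] [159.1 282.6] [242.8 232.8] (array([ 0.6034, -0.0481,  0.0365]), 0.0006) (array([ 0.6068, -0.0496,  0.0166]), 0.0009) (array([ 0.6081, -0.0491,  0.0192]), 0.0005)
capA [147.7 229.2] [181.1 250.4] [197. 258.] (array([0.5002, 0.0016, 0.3116]), 0.0548) (array([ 0.5245, -0.0058,  0.1292]), 0.0944) (array([0.5324, 0.0367, 0.0907]), 0.0037)
capB [147.7 229.2] [204.2 312.4] [197. 258.] (array([ 0.4888, -0.1011, -0.0429]), 0.0648) (array([ 0.5245, -0.0058,  0.1292]), 0.0944) (array([ 0.5019, -0.0405,  0.0911]), 0.1696)
bar [154.4 376.7] [252.8 133.7] (array([ 0.6013, -0.2854,  0.0897]), 0.0006)
plg [219.4 378.5] [191.8 128. ] (array([ 0.4345, -0.2803,  0.0976]), 0.0008)
vial [205.3 410.8] [233.3  97.1] (array([ 0.4832, -0.391 ,  0.0085]), 0.0026)
blue [0.5672 0.2622 0.03  ] [[0.623, 0.3219], [0.6227, 0.1985], [0.5036, 0.1944], [0.5036, 0.3153]]
blue [0.5674 0.2677 0.03  ] [[0.5102, 0.2048], [0.5074, 0.3374], [0.64, 0.3116], [0.6406, 0.1879]]
red [0.42   0.2651 0.03  ] [[0.4684, 0.3304], [0.4843, 0.211], [0.3685, 0.1916], [0.3529, 0.3086]]
red [0.4057 0.2395 0.03  ] [[0.3727, 0.185], [0.3574, 0.2854], [0.4632, 0.2776], [0.476, 0.182]]
```

```bash

python3 -m crank '{"dp":[[0.073,0.037,-0.2],[0.073,0.037,-0.2],[0.073,0.037,-0.2],[0.073,0.037,-0.2],[0.073,0.037,-0.2],[0.073,0.037,-0.2],[0.073,0.037,-0.2],[0.073,0.037,-0.2],[0.073,0.037,-0.2],[0.073,0.037,-0.2]],"rot":[[0,0,0.54],[0,0,0.54],[0,0,0.54],[0,0,0.54],[0,0,0.54],[0,0,0.54],[0,0,0.54],[0,0,0.54],[0,0,0.54],[0,0,0.54]]}' 0.28 12
python3 - <<'E'
from h import *
print(state()["tcp_pos"])
c=cam("wrist"); cv2.imwrite("pics/w3.png",c[0][:,:,::-1])
print(proj(c,(.6045,-.0455,.0145)))
E
```

```text
time_s: 5.38
tcp_pos: [0.6014, -0.0411, 0.1055]
eef_rot: [1.549, 2.728, 0.002]
ft_force: [0.2, 0.0, 0.2]
gripper_width: 0.0289
grasp_force: 0.0
[ 0.60139301 -0.04112098  0.10546066]
[203.4 255.6]
```

View pics/w3.png

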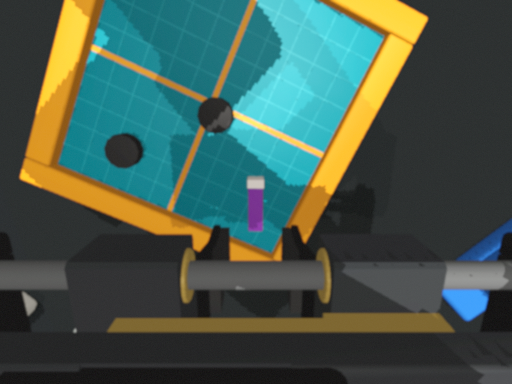

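The cuvette is at (256,204), exactly where predicted and aligned with the fingers. Descending and gripping.

```bash

python3 -c "
from h import *
c=cam('wrist')
print([onz(c,p,.018) for p in [(115,215),(151,123)]])"
python3 -m crank '{"dp":[[-0.001,0,-0.03],[-0.001,0,-0.06],[-0.001,0,-0.075],[-0.001,0,-0.085],[-0.001,0,-0.093],[-0.001,0,-0.093],[-0.001,0,-0.093],[-0.001,0,-0.093],[-0.001,0,-0.093],[-0.001,0,-0.093]],"rot":[[0,0,0],[0,0,0],[0,0,0],[0,0,0],[0,0,0],[0,0,0],[0,0,0],[0,0,0],[0,0,0],[0,0,0]]}'
python3 -m crank '{"dp":[[0,0,0],[0,0,0],[0,0,0],[0,0,0],[0,0,0],[0,0,0],[0,0,0],[0,0,0],[0,0,0],[0,0,0]],"rot":[[0,0,0],[0,0,0],[0,0,0],[0,0,0],[0,0,0],[0,0,0],[0,0,0],[0,0,0],[0,0,0],[0,0,0]]}' 0 12
```

```text
[array([0.5397, 0.0014, 0.018 ]), array([ 0.4898, -0.0609,  0.018 ])]
time_s: 6.32
tcp_pos: [0.5998, -0.0405, 0.0105]
eef_rot: [1.549, 2.731, 0.001]
ft_force: [0.2, -0.2, 0.1]
gripper_width: 0.0244
grasp_force: 0.0
time_s: 7.15
tcp_pos: [0.5994, -0.0404, 0.0098]
eef_rot: [1.55, 2.732, 0.0]
ft_force: [-0.7, 1.7, 4.1]
gripper_width: 0.0128
grasp_force: 12.0
```

```bash

python3 -m crank '{"dp":[[0,0,0.04],[0,0,0.08],[0,0,0.1],[-0.005,0.04,0.1],[-0.01,0.08,0.1],[-0.015,0.12,0.1],[-0.02,0.16,0.1],[-0.025,0.2,0.1],[-0.03,0.24,0.1],[-0.032,0.28,0.1]],"rot":[[0,0,0],[0,0,0],[0,0,0],[0,0,0],[0,0,0],[0,0,0],[0,0,0],[0,0,0],[0,0,0],[0,0,0]]}'
python3 -m crank '{"dp":[[0,0.022,0],[0,0.022,-0.03],[0,0.022,-0.06],[0,0.022,-0.07],[0,0.022,-0.07],[0,0.022,-0.07],[0,0.022,-0.07],[0,0.022,-0.07],[0,0.022,-0.07],[0,0.022,-0.07]],"rot":[[0,0,0],[0,0,0],[0,0,0],[0,0,0],[0,0,0],[0,0,0],[0,0,0],[0,0,0],[0,0,0],[0,0,0]]}'
python3 -m crank '{"dp":[[0,0,0],[0,0,0],[0,0,0],[0,0,0.03],[0,0,0.07],[0,0,0.1],[0,0,0.1],[0,0,0.1],[0,0,0.1],[0,0,0.1]],"rot":[[0,0,0],[0,0,0],[0,0,0],[0,0,0],[0,0,0],[0,0,0],[0,0,-0.2],[0,0,-0.3],[0,0,-0.4],[0,0,-0.54]]}' 0.48
python3 - <<'E'
from h import *
c=cam("top"); print([(onz(c,d["at"],.015),d["conf"]) for q in ("cuvette0","cap0") for d in recognise("top",q)])
c=cam("wrist"); print([(onz(c,d["at"],.018),d["conf"]) for q in ("cuvette0","cap0") for d in recognise("wrist",q)])
E
```

```text
time_s: 7.98
tcp_pos: [0.5657, 0.2412, 0.1089]
eef_rot: [-1.549, -2.731, 0.002]
ft_force: [0.1, 0.9, -0.4]
gripper_width: 0.0125
grasp_force: 12.0
time_s: 8.82
tcp_pos: [0.5681, 0.2616, 0.0408]
eef_rot: [1.55, 2.731, 0.002]
ft_force: [0.2, -0.5, -0.1]
gripper_width: 0.0122
grasp_force: 12.0
time_s: 9.65
tcp_pos: [0.5672, 0.2617, 0.14]
eef_rot: [2.184, 2.258, 0.001]
ft_force: [-1.5, -0.8, -0.6]
gripper_width: 0.0416
grasp_force: 0.0
[(array([ 0.491 , -0.3952,  0.015 ]), 0.7), (array([0.5735, 0.2514, 0.015 ]), 0.42), (array([ 0.4413, -0.2985,  0.015 ]), 0.65), (array([0.5408, 0.0075, 0.015 ]), 0.61)]
[(array([0.5724, 0.2588, 0.018 ]), 0.96)]
```

```bash

python3 -m crank '{"dp":[[-0.027,-0.26,-0.035],[-0.027,-0.26,-0.035],[-0.027,-0.26,-0.035],[-0.027,-0.26,-0.035],[-0.027,-0.26,-0.035],[-0.027,-0.26,-0.035],[-0.027,-0.26,-0.035],[-0.027,-0.26,-0.035],[-0.027,-0.26,-0.035],[-0.027,-0.26,-0.035]],"rot":[[0,0,0],[0,0,0],[0,0,0],[0,0,0],[0,0,0],[0,0,0],[0,0,0],[0,0,0],[0,0,0],[0,0,0]]}' 0.48 12
python3 - <<'E'
from h import *
print(state()["tcp_pos"])
c=cam("wrist"); print([(d["at"],onz(c,d["at"],.018),d["conf"]) for q in ("cap0",) for d in recognise("wrist",q)], proj(c,(.54,.0015,.018)))
k=[(a,b.mean(0).round(),onz(c,b.mean(0),.018)) for a,b in blobs(c,(0,0,0),(180,255,60),300)]; print([x for x in k if abs(x[2][1])<.12])
E
```

```text
time_s: 10.78
tcp_pos: [0.5404, 0.0023, 0.1047]
eef_rot: [-2.177, -2.265, -0.001]
ft_force: [-0.5, -0.9, -0.4]
gripper_width: 0.0416
grasp_force: 0.0
[0.54040228 0.00230337 0.10468209]
[([199.8, 252.5], array([0.5378, 0.0016, 0.018 ]), 0.78)] [200.  255.1]
[(192513.5, array([202., 266.]), array([ 5.488e-01, -2.000e-04,  1.800e-02]))]
```

```bash

python3 -m crank '{"dp":[[-0.001,0,-0.03],[-0.001,0,-0.06],[-0.001,0,-0.075],[-0.001,0,-0.085],[-0.001,0,-0.094],[-0.001,0,-0.094],[-0.001,0,-0.094],[-0.001,0,-0.094],[-0.001,0,-0.094],[-0.001,0,-0.094]],"rot":[[0,0,0],[0,0,0],[0,0,0],[0,0,0],[0,0,0],[0,0,0],[0,0,0],[0,0,0],[0,0,0],[0,0,0]]}'
python3 -m crank '{"dp":[[0,0,0],[0,0,0],[0,0,0],[0,0,0],[0,0,0],[0,0,0],[0,0,0],[0,0,0.02],[0,0,0.06],[0,0,0.1]],"rot":[[0,0,0],[0,0,0],[0,0,0],[0,0,0],[0,0,0],[0,0,0],[0,0,0],[0,0,0],[0,0,0],[0,0,0]]}' 0 12
```

```text
time_s: 11.72
tcp_pos: [0.5399, 0.0015, 0.0115]
eef_rot: [2.177, 2.263, 0.001]
ft_force: [0.2, -0.4, -1.0]
gripper_width: 0.0417
grasp_force: 0.0
time_s: 12.55
tcp_pos: [0.5376, 0.0019, 0.1099]
eef_rot: [-2.175, -2.261, 0.004]
ft_force: [0.6, 0.6, 0.2]
gripper_width: 0.027
grasp_force: 12.0
```

```bash

python3 -m crank '{"dp":[[-0.122,0.258,0],[-0.122,0.258,0],[-0.122,0.258,0],[-0.122,0.258,0],[-0.122,0.258,0],[-0.122,0.258,0],[-0.122,0.258,0],[-0.122,0.258,0],[-0.122,0.258,-0.03],[-0.122,0.258,-0.065]],"rot":[[0,0,0],[0,0,0],[0,0,0],[0,0,0],[0,0,0],[0,0,0],[0,0,0],[0,0,0],[0,0,0],[0,0,0]]}'
python3 -m crank '{"dp":[[0,0,0],[0,0,0],[0,0,0],[0,0,0],[0,0,0],[0,0,0],[0,0,0.03],[0,0,0.06],[0,0,0.065],[0.02,-0.04,0.065]],"rot":[[0,0,0],[0,0,0],[0,0,0],[0,0,0],[0,0,0],[0,0,0],[0,0,0],[0,0,0],[0,0,0],[0,0,0]]}' 0.48
python3 -m crank '{"dp":[[0.053,-0.281,-0.005],[0.053,-0.281,-0.005],[0.053,-0.281,-0.005],[0.053,-0.281,-0.005],[0.053,-0.281,-0.005],[0.053,-0.281,-0.005],[0.053,-0.281,-0.005],[0.053,-0.281,-0.005],[0.053,-0.281,-0.005],[0.053,-0.281,-0.005]],"rot":[[0,0,0],[0,0,0],[0,0,0],[0,0,0],[0,0,0],[0,0,0],[0,0,0],[0,0,0],[0,0,0],[0,0,0]]}'
python3 - <<'E'
from h import *
print(state()["tcp_pos"])
c=cam("wrist"); print([(d["at"],onz(c,d["at"],.018),d["conf"]) for q in ("cap0",) for d in recognise("wrist",q)], proj(c,(.4898,-.061,.018)))
c=cam("top"); print([(onz(c,d["at"],.018),d["conf"]) for d in recognise("top","cap0")])
E
```

```text
time_s: 13.38
tcp_pos: [0.4194, 0.2613, 0.0468]
eef_rot: [2.172, 2.265, 0.011]
ft_force: [1.4, 1.1, -0.1]
gripper_width: 0.0268
grasp_force: 12.0
time_s: 14.22
tcp_pos: [0.4349, 0.2269, 0.1137]
eef_rot: [2.168, 2.272, 0.009]
ft_force: [0.1, -0.1, -0.8]
gripper_width: 0.0419
grasp_force: 0.0
time_s: 15.05
tcp_pos: [0.4882, -0.0584, 0.1058]
eef_rot: [-2.178, -2.263, -0.0]
ft_force: [0.3, 0.3, 0.9]
gripper_width: 0.0415
grasp_force: 0.0
[ 0.48818689 -0.05841556  0.10582253]
[([201.1, 256.0], array([ 0.4885, -0.0605,  0.018 ]), 0.66)] [201.8 257.5]
[]
```

Cap B is where predicted, so I'll pick it and deliver it the same way.

```bash

python3 -m crank '{"dp":[[0,-0.001,-0.03],[0,-0.001,-0.06],[0,-0.001,-0.075],[0,-0.001,-0.085],[0,-0.001,-0.095],[0,-0.001,-0.095],[0,-0.001,-0.095],[0,-0.001,-0.095],[0,-0.001,-0.095],[0,-0.001,-0.095]],"rot":[[0,0,0],[0,0,0],[0,0,0],[0,0,0],[0,0,0],[0,0,0],[0,0,0],[0,0,0],[0,0,0],[0,0,0]]}'
python3 -m crank '{"dp":[[0,0,0],[0,0,0],[0,0,0],[0,0,0],[0,0,0],[0,0,0],[0,0,0],[0,0,0.02],[0,0,0.06],[0,0,0.1]],"rot":[[0,0,0],[0,0,0],[0,0,0],[0,0,0],[0,0,0],[0,0,0],[0,0,0],[0,0,0],[0,0,0],[0,0,0]]}' 0 12
python3 -m crank '{"dp":[[-0.07,0.31,0],[-0.07,0.31,0],[-0.07,0.31,0],[-0.07,0.31,0],[-0.07,0.31,0],[-0.07,0.31,0],[-0.07,0.31,0],[-0.07,0.31,0],[-0.07,0.31,-0.03],[-0.07,0.31,-0.06]],"rot":[[0,0,0],[0,0,0],[0,0,0],[0,0,0],[0,0,0],[0,0,0],[0,0,0],[0,0,0],[0,0,0],[0,0,0]]}'
python3 -m crank '{"dp":[[0,0,0],[0,0,0],[0,0,0],[0,0,0],[0,0,0],[0,0,0],[0,0,0.03],[0,0,0.06],[0,0,0.1],[0.02,-0.03,0.14]],"rot":[[0,0,0],[0,0,0],[0,0,0],[0,0,0],[0,0,0],[0,0,0],[0,0,0],[0,0,0],[0,0,0],[0,0,0]]}' 0.48
python3 -m crank '{"dp":[[0.08,-0.36,0.06],[0.08,-0.36,0.06],[0.08,-0.36,0.06],[0.08,-0.36,0.06],[0.08,-0.36,0.06],[0.08,-0.36,0.06],[0.08,-0.36,0.06],[0.08,-0.36,0.06],[0.08,-0.36,0.06],[0.08,-0.36,0.06]],"rot":[[0,0,0],[0,0,0],[0,0,0],[0,0,0],[0,0,0],[0,0,0],[0,0,0],[0,0,0],[0,0,0],[0,0,0]]}' 0.6
python3 - <<'E'
from h import *
print(state()["tcp_pos"])
c=cam("top"); cv2.imwrite("pics/t2.png",cv2.resize(c[0][110:270,70:450,::-1],(798,336),interpolation=cv2.INTER_CUBIC))
E
```

```text
time_s: 16.08
tcp_pos: [0.4894, -0.0598, 0.0114]
eef_rot: [2.177, 2.263, 0.001]
ft_force: [0.6, -0.1, 0.2]
gripper_width: 0.0421
grasp_force: 0.0
time_s: 16.92
tcp_pos: [0.4873, -0.0591, 0.1101]
eef_rot: [-2.175, -2.261, 0.003]
ft_force: [1.1, -0.1, -0.5]
gripper_width: 0.0273
grasp_force: 12.0
time_s: 17.75
tcp_pos: [0.4199, 0.253, 0.0511]
eef_rot: [2.171, 2.267, 0.008]
ft_force: [0.2, -0.6, -0.3]
gripper_width: 0.0272
grasp_force: 12.0
time_s: 18.58
tcp_pos: [0.432, 0.229, 0.1842]
eef_rot: [-2.173, -2.267, -0.001]
ft_force: [1.1, -0.7, -0.5]
gripper_width: 0.0418
grasp_force: 0.0
time_s: 19.42
tcp_pos: [0.5178, -0.1412, 0.2441]
eef_rot: [2.177, 2.249, 0.001]
ft_force: [0.7, 0.3, 0.5]
gripper_width: 0.0527
grasp_force: 0.0
[ 0.51782868 -0.14122609  0.2441289 ]
```

View pics/t2.png

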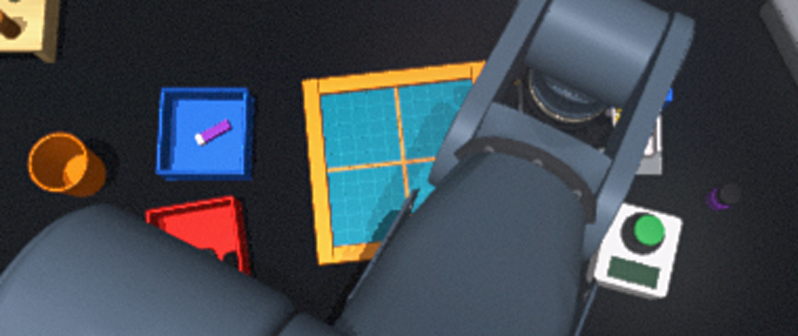

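Cuvette in the blue bin, caps in the red bin. Next, a closer look at the shaker from two wrist positions.

```bash

python3 -m crank '{"dp":[[0.07,-0.2,0],[0.07,-0.2,0],[0.07,-0.2,0],[0.07,-0.2,0],[0.07,-0.2,0],[0.07,-0.2,0],[0.07,-0.2,0],[0.07,-0.2,0],[0.07,-0.2,0],[0.07,-0.2,0]],"rot":[[0,0,0],[0,0,0],[0,0,0],[0,0,0],[0,0,0],[0,0,0],[0,0,0],[0,0,0],[0,0,0],[0,0,0]]}'
cat > s.py <<'E'
from h import *
import sys
s=state(); print(s["tcp_pos"])
c=cam("wrist"); np.savez(sys.argv[1],i=c[0],K=c[1],V=c[2])
for nm,lo,hi in [("bar",(104,150,60),(125,255,255)),("plg",(50,130,80),(75,255,255)),("tab",(23,150,150),(33,255,255))]:
    for a,k in blobs(c,lo,hi,25)[:9]:
        m=cv2.minAreaRect(k[:,::-1].astype(np.float32)); print(nm,a,np.round(m[0][::-1],1),onz(c,m[0][::-1],.096),[np.round(q[::-1]).tolist()+onz(c,q[::-1],.096)[:2].tolist() for q in cv2.boxPoints(m)] if nm=="bar" else "")
for q in ["shaker","shaker_spout","plunger_top","mat"]: print(q,[(d["at"],round(d["conf"],2)) for d in recognise("wrist",q)][:2])
cv2.imwrite("pics/"+sys.argv[1]+".png",cv2.resize(c[0][0:240,100:450,::-1],(788,540),interpolation=cv2.INTER_CUBIC))
E
python3 s.py v1
python3 -m crank '{"dp":[[0.0,-0.06,0],[0.0,-0.06,0],[0.0,-0.06,0],[0.0,-0.06,0],[0.0,-0.06,0],[0.0,-0.06,0],[0.0,-0.06,0],[0.0,-0.06,0],[0.0,-0.06,0],[0.0,-0.06,0]],"rot":[[0,0,0],[0,0,0],[0,0,0],[0,0,0],[0,0,0],[0,0,0],[0,0,0],[0,0,0],[0,0,0],[0,0,0]]}'
python3 s.py v2
```

```text
time_s: 20.3
tcp_pos: [0.584, -0.3305, 0.2418]
eef_rot: [-2.175, -2.266, -0.0]
ft_force: [0.7, 0.2, -0.3]
gripper_width: 0.052
grasp_force: 0.0
[ 0.58397583 -0.33052547  0.24177699]
bar 796.5 [136.8 273.4] [ 0.5994 -0.2839  0.096 ] [[170.0, 261.0, 0.5884, -0.3171], [102.0, 268.0, 0.5926, -0.2515], [104.0, 286.0, 0.6098, -0.2526], [172.0, 279.0, 0.6067, -0.3184]]
plg 1039.5 [126.5 103.5] [ 0.4341 -0.2808  0.096 ] 
tab 151.5 [123.1 306.8] [ 0.631  -0.2695  0.096 ] 
tab 151.5 [118.5 253.5] [ 0.5793 -0.2673  0.096 ] 
tab 149.5 [140.5 251.5] [ 0.5782 -0.2884  0.096 ] 
tab 135.0 [120.5 290. ] [ 0.6146 -0.2677  0.096 ] 
tab 132.0 [142.5 288.1] [ 0.6142 -0.2888  0.096 ] 
shaker [([132.6, 271.6], 0.74)]
shaker_spout [([134.5, 269.8], 0.62)]
plunger_top [([126.6, 103.7], 0.59), ([118.9, 289.5], 0.43)]
mat [([98.4, 239.7], 0.76)]
time_s: 21.38
tcp_pos: [0.5845, -0.3924, 0.2416]
eef_rot: [2.177, 2.265, 0.0]
ft_force: [-0.6, -0.2, -0.3]
gripper_width: 0.0522
grasp_force: 0.0
[ 0.58449048 -0.39238545  0.24161922]
bar 655.0 [ 66.2 275.5] [ 0.5985 -0.2816  0.096 ] [[104.0, 262.0, 0.5874, -0.3151], [27.0, 270.0, 0.592, -0.249], [29.0, 289.0, 0.609, -0.2501], [106.0, 281.0, 0.6055, -0.3163]]
plg 1284.5 [59. 96.] [ 0.4338 -0.282   0.096 ] 
tab 194.5 [ 61. 255.] [ 0.5795 -0.2779  0.096 ] 
tab 192.5 [ 67.5 310.5] [ 0.6309 -0.2815  0.096 ] 
tab 185.0 [ 64.5 293. ] [ 0.6145 -0.2795  0.096 ] 
tab 169.5 [ 86.  252.9] [ 0.5784 -0.2997  0.096 ] 
tab 159.0 [ 88.5 290.5] [ 0.6137 -0.3005  0.096 ] 
shaker [([71.6, 275.3], 0.74)]
shaker_spout [([71.4, 271.4], 0.64)]
plunger_top [([55.9, 95.5], 0.58)]
mat [([70.4, 218.9], 0.67)]
```

View pics/v1.png

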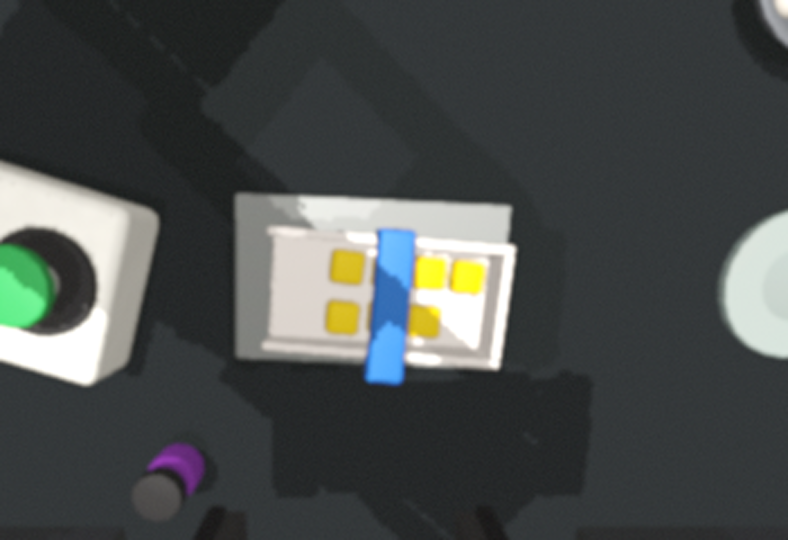

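View pics/v2.png

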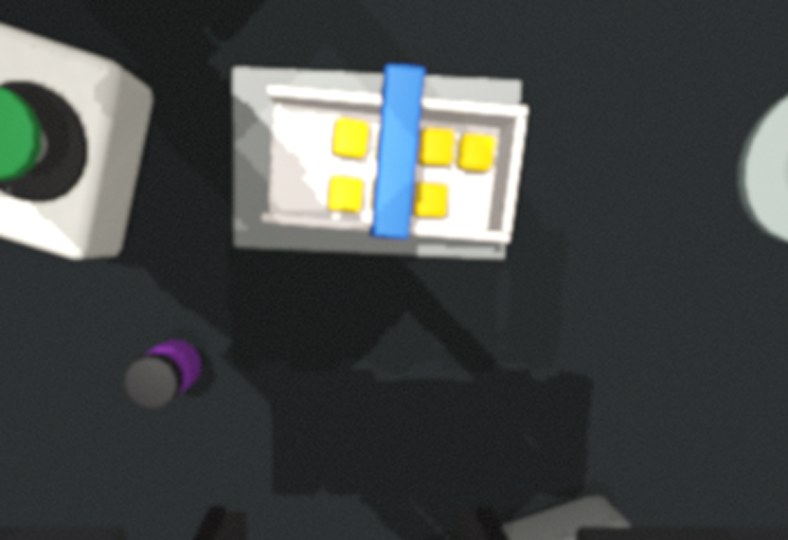

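The spout is on the low-x side (towards the robot). Five tablets show beside the bar, and one or two more may be hidden under it. The bar centre is about (0.599,-0.285), yaw ≈ -3.7°. Grasping it.

```bash

python3 -m crank '{"dp":[[0.014,0.107,-0.11],[0.014,0.107,-0.11],[0.014,0.107,-0.11],[0.014,0.107,-0.11],[0.014,0.107,-0.11],[0.014,0.107,-0.11],[0.014,0.107,-0.11],[0.014,0.107,-0.11],[0.014,0.107,-0.11],[0.014,0.107,-0.11]],"rot":[[0,0,-0.07],[0,0,-0.07],[0,0,-0.07],[0,0,-0.07],[0,0,-0.07],[0,0,-0.07],[0,0,-0.07],[0,0,-0.07],[0,0,-0.07],[0,0,-0.07]]}' 0.5 35
python3 -m crank '{"dp":[[0,0,-0.02],[0,0,-0.035],[0,0,-0.05],[0,0,-0.06],[0,0,-0.064],[0,0,-0.064],[0,0,-0.064],[0,0,-0.064],[0,0,-0.064],[0,0,-0.064]],"rot":[[0,0,0],[0,0,0],[0,0,0],[0,0,0],[0,0,0],[0,0,0],[0,0,0],[0,0,0],[0,0,0],[0,0,0]]}'
python3 -m crank '{"dp":[[0,0,0],[0,0,0],[0,0,0],[0,0,0],[0,0,0],[0,0,0],[0,0,0],[0,0,0],[0,0,0],[0,0,0]],"rot":[[0,0,0],[0,0,0],[0,0,0],[0,0,0],[0,0,0],[0,0,0],[0,0,0],[0,0,0],[0,0,0],[0,0,0]]}' 0 35
python3 -c "
from h import *
s=state();print(s['qpos'],s['tcp_pos'],s['eef_rot'],s['ft_force'])"
```

```text
time_s: 22.47
tcp_pos: [0.5989, -0.2875, 0.1328]
eef_rot: [2.255, 2.183, 0.001]
ft_force: [0.0, -0.4, -0.6]
gripper_width: 0.0434
grasp_force: 0.0
time_s: 23.3
tcp_pos: [0.5989, -0.2862, 0.0684]
eef_rot: [2.254, 2.186, 0.0]
ft_force: [1.3, -0.4, -0.0]
gripper_width: 0.0437
grasp_force: 0.0
time_s: 24.13
tcp_pos: [0.5986, -0.2859, 0.0675]
eef_rot: [2.255, 2.187, 0.0]
ft_force: [0.8, 0.8, -1.0]
gripper_width: 0.0155
grasp_force: 35.0
[-6.13773075e-01  7.65532879e-01  1.44412294e+00  1.68979324e-04
  9.31559716e-01 -5.82883997e-01] [ 0.59855862 -0.28588073  0.06753404] [2.25534657e+00 2.18651472e+00 3.19469845e-04] [ 0.83075695  0.76838937 -1.03173073]
```

```bash

python3 -m crank '{"dp":[[0,0,0.005],[0,0,0.012],[0,0,0.022],[0,0,0.034],[0,0,0.046],[0,0,0.058],[0,0,0.07],[0,0,0.08],[0,0,0.087],[0,0,0.09]],"rot":[[0,0,0],[0,0,0],[0,0,0],[0,0,0],[0,0,0],[0,0,0],[0,0,0],[0,0,0],[0,0,0],[0,0,0]]}'
python3 -m crank '{"dp":[[0,0.005,0],[0,0.015,0],[-0.001,0.03,0],[-0.002,0.05,0],[-0.003,0.07,0],[-0.004,0.09,0],[-0.005,0.105,0],[-0.006,0.117,0],[-0.006,0.122,0],[-0.006,0.124,0]],"rot":[[0,0,0],[0,0,0.01],[0,0,0.02],[0,0,0.03],[0,0,0.04],[0,0,0.05],[0,0,0.06],[0,0,0.065],[0,0,0.068],[0,0,0.068]]}'
python3 -m crank '{"dp":[[0,0.005,0],[0,0.015,0],[-0.001,0.03,0],[-0.002,0.05,0],[-0.003,0.07,0],[-0.004,0.09,0],[-0.005,0.105,0],[-0.006,0.117,0],[-0.006,0.122,0],[-0.006,0.124,0]],"rot":[[0,0,0],[0,0,0.01],[0,0,0.02],[0,0,0.03],[0,0,0.04],[0,0,0.05],[0,0,0.06],[0,0,0.065],[0,0,0.068],[0,0,0.068]]}'
python3 - <<'E'
from h import *
s=state();print(s["qpos"],s["tcp_pos"],s["eef_rot"],s["ft_force"])
w=cam("wrist")[0];t=cam("top")[0];c=cam("scene")[0]
cv2.imwrite("pics/m1.png",np.hstack([cv2.resize(w,(400,300)),cv2.resize(c[120:300,100:340],(400,300))])[:,:,::-1])
E
```

```text
time_s: 24.97
tcp_pos: [0.599, -0.2863, 0.1594]
eef_rot: [2.254, 2.185, 0.001]
ft_force: [-0.3, 0.1, -2.5]
gripper_width: 0.0153
grasp_force: 35.0
time_s: 25.8
tcp_pos: [0.5922, -0.1605, 0.1574]
eef_rot: [-2.178, -2.264, 0.0]
ft_force: [0.5, 0.7, -3.2]
gripper_width: 0.0156
grasp_force: 35.0
time_s: 26.63
tcp_pos: [0.5863, -0.0369, 0.1576]
eef_rot: [2.1, 2.336, -0.0]
ft_force: [0.3, 0.1, -2.5]
gripper_width: 0.0158
grasp_force: 35.0
[-2.52815042e-01  5.58346509e-01  1.59164563e+00 -2.36961525e-04
  9.91540201e-01 -3.59210800e-01] [ 0.58630503 -0.03688587  0.15755172] [ 2.09993016e+00  2.33644746e+00 -2.32680334e-04] [ 0.31721381  0.14285303 -2.45058164]
```

View pics/m1.png

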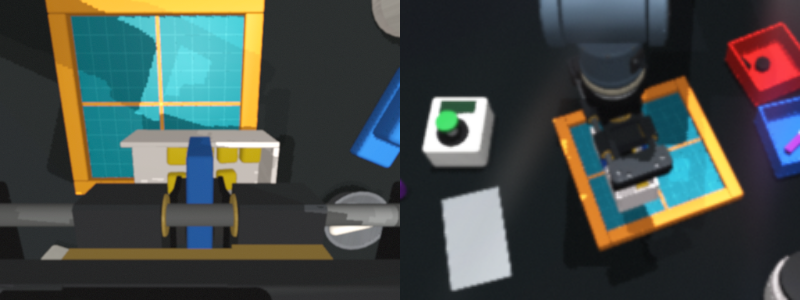

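The wrist view shows the shaker over the -x/-y field with tablets inside, and the screen is clear. I'll lower it and tip in small steps, checking for tablets by colour.

```bash

cat > y.py <<'E'
from h import *
s=state(); q=s["qpos"]; print("t",round(s["time_s"],1),"tcp",s["tcp_pos"].round(4),"q",q.round(2),"ft",s["ft_force"].round(1))
Rz=R.from_euler("z",6,degrees=True).as_matrix()[:2,:2]; C=np.array([.533,.006])
for n in ("wrist","scene","top"):
    c=cam(n); o=[]
    for a,k in blobs(c,(25,130,90),(34,255,255),12):
        p=Rz.T@(onz(c,k.mean(0),.018)[:2]-C)*1000
        if abs(p).max()<104: o.append((int(a),p.round().astype(int).tolist(),k.mean(0).round().astype(int).tolist()))
    print(n,o)
E
python3 -m crank '{"dp":[[0,-0.001,-0.005],[0,-0.001,-0.015],[0,-0.001,-0.025],[0,-0.001,-0.035],[0,-0.001,-0.045],[0,-0.001,-0.053],[0,-0.001,-0.059],[0,-0.001,-0.062],[0,-0.001,-0.062],[0,-0.001,-0.062]],"rot":[[0,0,0],[0,0,0],[0,0,0],[0,0,0],[0,0,0],[0,0,0],[0,0,0],[0,0,0],[0,0,0],[0,0,0]]}'
python3 -m crank '{"dp":[[-0.001,0,0.001],[-0.002,0,0.003],[-0.003,0,0.004],[-0.004,0,0.005],[-0.005,-0.001,0.007],[-0.006,-0.001,0.008],[-0.008,-0.001,0.01],[-0.01,-0.001,0.011],[-0.011,-0.001,0.013],[-0.012,-0.001,0.014]],"rot":[[0.003,-0.026,0],[0.005,-0.052,0],[0.008,-0.078,0],[0.011,-0.104,0],[0.014,-0.13,0],[0.016,-0.156,0],[0.019,-0.182,0],[0.022,-0.208,0],[0.025,-0.234,0],[0.027,-0.26,0]]}'
python3 y.py
```

```text
time_s: 27.62
tcp_pos: [0.5865, -0.0389, 0.0954]
eef_rot: [2.102, 2.335, 0.0]
ft_force: [0.1, 0.6, -3.2]
gripper_width: 0.0157
grasp_force: 35.0
time_s: 28.45
tcp_pos: [0.5748, -0.04, 0.1106]
eef_rot: [1.973, 2.193, 0.29]
ft_force: [-0.4, 0.8, -2.7]
gripper_width: 0.0156
grasp_force: 35.0
t 28.4 tcp [ 0.5748 -0.04    0.1106] q [-0.32  0.56  1.86  0.23  0.5  -0.61] ft [-0.4  0.8 -2.7]
wrist [(403, [36, -51], [199, 226]), (383, [96, -55], [198, 292]), (303, [96, -84], [228, 291]), (125, [30, -80], [231, 220]), (91, [-1, 78], [28, 169])]
scene [(17, [46, -54], [234, 233]), (15, [47, -26], [231, 243])]
top []
```

At 15° the q5 margin is too small for a full tip towards the robot. I'll level out, yaw the shaker −90° so the spout faces screen +y, and tip sideways, where the wrist has room.

```bash

python3 -m crank '{"dp":[[0.001,0,-0.001],[0.002,0,-0.003],[0.003,0,-0.004],[0.004,0,-0.005],[0.005,0.001,-0.007],[0.006,0.001,-0.008],[0.008,0.001,-0.01],[0.01,0.001,-0.011],[0.011,0.001,-0.0],[0.012,0.001,0.01]],"rot":[[-0.003,0.026,0],[-0.005,0.052,0],[-0.008,0.078,0],[-0.011,0.104,0],[-0.014,0.13,0],[-0.016,0.156,0],[-0.019,0.182,0],[-0.022,0.208,0],[-0.025,0.234,0],[-0.027,0.26,0]]}'
python3 -m crank '{"dp":[[0,0,0],[0,0,0],[0,0,0],[0,0,0],[0,0,0],[0,0,0],[0,0,0],[0,0,0],[0,0,0],[0,0,0]],"rot":[[0,0,-0.06],[0,0,-0.14],[0,0,-0.22],[0,0,-0.3],[0,0,-0.38],[0,0,-0.46],[0,0,-0.54],[0,0,-0.62],[0,0,-0.7],[0,0,-0.78]]}'
python3 -m crank '{"dp":[[0,0,0],[0,0.001,0],[0,0.002,0],[0,0.003,0],[0,0.004,0],[0,0.005,0],[0,0.005,0],[0,0.005,0],[0,0.005,0],[0,0.005,0]],"rot":[[0,0,-0.08],[0,0,-0.16],[0,0,-0.24],[0,0,-0.32],[0,0,-0.4],[0,0,-0.48],[0,0,-0.56],[0,0,-0.64],[0,0,-0.72],[0,0,-0.78]]}'
python3 y.py
```

```text
time_s: 29.43
tcp_pos: [0.5868, -0.0389, 0.1196]
eef_rot: [-2.101, -2.334, 0.003]
ft_force: [0.8, 0.1, -2.8]
gripper_width: 0.0159
grasp_force: 35.0
time_s: 30.27
tcp_pos: [0.5873, -0.039, 0.1199]
eef_rot: [2.833, 1.354, 0.001]
ft_force: [0.3, -0.1, -3.4]
gripper_width: 0.0156
grasp_force: 35.0
time_s: 31.1
tcp_pos: [0.5873, -0.034, 0.1199]
eef_rot: [3.136, 0.176, 0.002]
ft_force: [-0.1, 0.1, -2.5]
gripper_width: 0.0154
grasp_force: 35.0
t 31.1 tcp [ 0.5873 -0.034   0.1199] q [-0.25  0.61  1.62 -0.    0.91  1.21] ft [-0.1  0.1 -2.5]
wrist [(433, [44, -19], [199, 225]), (383, [46, -77], [198, 291]), (378, [47, -104], [197, 321]), (318, [18, -79], [227, 292]), (183, [15, -16], [230, 223])]
scene []
top []
```

```bash

python3 -m crank '{"dp":[[0,0.001,-0.005],[0,0.002,-0.01],[0,0.003,-0.015],[0,0.005,-0.018],[-0.001,0.006,-0.017],[-0.001,0.007,-0.015],[-0.001,0.008,-0.014],[-0.001,0.01,-0.013],[-0.001,0.011,-0.011],[-0.001,0.012,-0.01]],"rot":[[-0.026,-0.003,0],[-0.052,-0.005,0],[-0.078,-0.008,0],[-0.104,-0.011,0],[-0.13,-0.014,0],[-0.156,-0.016,0],[-0.182,-0.019,0],[-0.208,-0.022,0],[-0.234,-0.025,0],[-0.26,-0.027,0]]}'
python3 y.py
python3 -m crank '{"dp":[[0,0.0005,0.0004],[0,0.001,0.0008],[0,0.0015,0.0012],[0,0.002,0.0016],[0,0.0025,0.002],[0,0.003,0.0023],[0,0.0035,0.0027],[0,0.004,0.0031],[0,0.0045,0.0035],[-0.0005,0.005,0.0039]],"rot":[[-0.009,-0.001,0],[-0.017,-0.002,0],[-0.026,-0.003,0],[-0.035,-0.004,0],[-0.044,-0.005,0],[-0.052,-0.005,0],[-0.061,-0.006,0],[-0.07,-0.007,0],[-0.079,-0.008,0],[-0.087,-0.009,0]]}'
python3 y.py
```

```text
time_s: 32.08
tcp_pos: [0.5859, -0.0216, 0.1099]
eef_rot: [2.874, 0.168, 0.018]
ft_force: [0.4, -0.5, -3.7]
gripper_width: 0.0157
grasp_force: 35.0
t 32.1 tcp [ 0.5859 -0.0216  0.1099] q [-0.09  0.63  1.65 -0.35  0.83  1.59] ft [ 0.4 -0.5 -3.7]
wrist [(438, [48, -31], [199, 225]), (404, [46, -91], [198, 292]), (304, [16, -93], [228, 292]), (160, [20, -28], [230, 223])]
scene []
top []
time_s: 33.07
tcp_pos: [0.585, -0.0167, 0.1134]
eef_rot: [2.788, 0.162, 0.023]
ft_force: [-0.0, 0.3, -2.8]
gripper_width: 0.0155
grasp_force: 35.0
t 33.1 tcp [ 0.585  -0.0167  0.1134] q [-0.04  0.64  1.65 -0.47  0.85  1.73] ft [-0.   0.3 -2.8]
wrist [(458, [47, -35], [199, 225]), (410, [42, -98], [198, 292]), (321, [12, -100], [228, 292]), (172, [19, -32], [230, 222])]
scene []
top []
```

```bash

python3 -m crank '{"dp":[[0,0.0006,0.0004],[0,0.0012,0.0008],[0,0.0018,0.0012],[0,0.0024,0.0018],[0,0.0026,0.0018],[0,0.0026,0.0018],[0,0.0026,0.0018],[0,0.0026,0.0018],[0,0.0026,0.0018],[0,0.0026,0.0018]],"rot":[[-0.01,-0.001,0],[-0.02,-0.002,0],[-0.03,-0.003,0],[-0.04,-0.004,0],[-0.0436,-0.0045,0],[-0.0436,-0.0045,0],[-0.0436,-0.0045,0],[-0.0436,-0.0045,0],[-0.0436,-0.0045,0],[-0.0436,-0.0045,0]]}'
python3 y.py
python3 -m crank '{"dp":[[0,0.0006,0.0004],[0,0.0012,0.0008],[0,0.0018,0.0012],[0,0.0024,0.0018],[0,0.0026,0.0018],[0,0.0026,0.0018],[0,0.0026,0.0018],[0,0.0026,0.0018],[0,0.0026,0.0018],[0,0.0026,0.0018]],"rot":[[-0.01,-0.001,0],[-0.02,-0.002,0],[-0.03,-0.003,0],[-0.04,-0.004,0],[-0.0436,-0.0045,0],[-0.0436,-0.0045,0],[-0.0436,-0.0045,0],[-0.0436,-0.0045,0],[-0.0436,-0.0045,0],[-0.0436,-0.0045,0]]}'
python3 y.py
```

```text
time_s: 34.05
tcp_pos: [0.5849, -0.0144, 0.1152]
eef_rot: [2.745, 0.159, 0.025]
ft_force: [-0.1, -0.4, -2.3]
gripper_width: 0.0159
grasp_force: 35.0
t 34.0 tcp [ 0.5849 -0.0144  0.1152] q [-0.02  0.65  1.65 -0.52  0.86  1.79] ft [-0.1 -0.4 -2.3]
wrist [(454, [46, -37], [200, 224]), (398, [41, -102], [198, 291]), (174, [18, -34], [230, 222])]
scene []
top []
time_s: 35.03
tcp_pos: [0.5849, -0.0118, 0.117]
eef_rot: [2.701, 0.156, 0.027]
ft_force: [-0.8, 0.7, -2.0]
gripper_width: 0.0155
grasp_force: 35.0
t 35.0 tcp [ 0.5849 -0.0118  0.117 ] q [ 0.01  0.65  1.65 -0.58  0.88  1.85] ft [-0.8  0.7 -2. ]
wrist [(452, [46, -34], [200, 218]), (393, [40, -101], [198, 286]), (218, [16, -32], [232, 218])]
scene []
top []
```

They creep at 25°. Now a pulse: hold briefly, tip back to 12.5°, check.

```bash

python3 -m crank '{"dp":[[0,0,0],[0,0,0],[0,0,0],[0,0,0],[0.0006,-0.006,-0.005],[0.0013,-0.0123,-0.0096],[0.0013,-0.0123,-0.0096],[0.0013,-0.0123,-0.0096],[0.0013,-0.0123,-0.0096],[0.0013,-0.0123,-0.0096]],"rot":[[0,0,0],[0,0,0],[0,0,0],[0,0,0],[0.109,0.011,0],[0.217,0.023,0],[0.217,0.023,0],[0.217,0.023,0],[0.217,0.023,0],[0.217,0.023,0]]}'
python3 y.py
```

```text
time_s: 36.02
tcp_pos: [0.5855, -0.023, 0.1072]
eef_rot: [2.917, 0.171, 0.012]
ft_force: [-0.3, 0.3, -2.2]
gripper_width: 0.0157
grasp_force: 35.0
t 36.0 tcp [ 0.5855 -0.023   0.1072] q [-0.12  0.63  1.65 -0.29  0.83  1.53] ft [-0.3  0.3 -2.2]
wrist [(444, [49, -14], [199, 208]), (323, [47, -80], [197, 284]), (305, [20, -16], [231, 212]), (258, [20, -83], [226, 287])]
scene []
top []
```

```bash

python3 -m crank '{"dp":[[-0.0006,0.006,0.005],[-0.0013,0.0123,0.0096],[-0.0013,0.0123,0.0096],[-0.0013,0.0123,0.0096],[-0.0013,0.0123,0.0096],[-0.0013,0.0123,0.0096],[-0.0013,0.0123,0.0096],[-0.0013,0.0123,0.0096],[-0.0006,0.006,0.005],[0,0,0]],"rot":[[-0.109,-0.011,0],[-0.217,-0.023,0],[-0.217,-0.023,0],[-0.217,-0.023,0],[-0.217,-0.023,0],[-0.217,-0.023,0],[-0.217,-0.023,0],[-0.217,-0.023,0],[-0.109,-0.011,0],[0,0,0]]}'
python3 y.py
python3 -m crank '{"dp":[[-0.0006,0.006,0.005],[-0.0013,0.0123,0.0096],[-0.0013,0.0123,0.0096],[-0.0013,0.0123,0.0096],[-0.0013,0.0123,0.0096],[-0.0013,0.0123,0.0096],[-0.0013,0.0123,0.0096],[-0.0013,0.0123,0.0096],[-0.0006,0.006,0.005],[0,0,0]],"rot":[[-0.109,-0.011,0],[-0.217,-0.023,0],[-0.217,-0.023,0],[-0.217,-0.023,0],[-0.217,-0.023,0],[-0.217,-0.023,0],[-0.217,-0.023,0],[-0.217,-0.023,0],[-0.109,-0.011,0],[0,0,0]]}'
python3 y.py
```

```text
time_s: 37.0
tcp_pos: [0.5865, -0.0226, 0.1075]
eef_rot: [2.923, 0.175, 0.016]
ft_force: [-1.0, -0.1, -2.4]
gripper_width: 0.0157
grasp_force: 35.0
t 37.0 tcp [ 0.5865 -0.0226  0.1075] q [-0.12  0.63  1.65 -0.28  0.83  1.52] ft [-1.  -0.1 -2.4]
wrist [(1086, [52, 29], [200, 154]), (491, [51, 6], [200, 184]), (426, [50, -20], [199, 216]), (317, [27, -1], [226, 194])]
scene []
top []
time_s: 37.98
tcp_pos: [0.5864, -0.0225, 0.1075]
eef_rot: [2.923, 0.175, 0.016]
ft_force: [-0.6, -0.5, -2.2]
gripper_width: 0.0156
grasp_force: 35.0
t 38.0 tcp [ 0.5864 -0.0225  0.1075] q [-0.12  0.63  1.65 -0.28  0.83  1.52] ft [-0.6 -0.5 -2.2]
wrist [(556, [40, 29], [214, 155]), (475, [67, 55], [183, 118]), (422, [66, 78], [185, 85]), (361, [44, 65], [211, 107]), (255, [68, 31], [180, 151])]
scene [(16, [65, 78], [224, 282]), (16, [43, 65], [219, 275]), (15, [64, 59], [226, 275])]
top []
```

```bash
python3 - <<'E'
from h import *
w=cam("wrist")[0];c=cam("scene")[0]
cv2.imwrite("pics/m2.png",np.hstack([cv2.resize(w[120:270,40:300],(450,260),interpolation=2),cv2.resize(c[150:280,180:320],(340,260),interpolation=2)])[:,:,::-1])
E
```

```text
(no output)
```

View pics/m2.png

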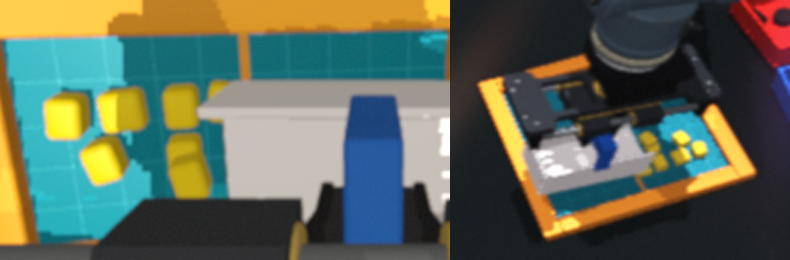

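All tablets ran out together. Seven lie in and near the (+x,+y) field, and the shaker looks empty. I'll stand the shaker back, then spread the tablets one by one with the gripper. First I lift and level the shaker and measure the mat.

```bash

python3 -m crank '{"dp":[[0,0,0.01],[0,0,0.02],[0,0,0.035],[0,0,0.05],[0,0,0.065],[0,0,0.08],[0,0,0.09],[0,-0.01,0.1],[0,-0.02,0.1],[0,-0.03,0.1]],"rot":[[0,0,0],[0,0,0],[0,0,0],[0,0,0],[0.04,0.004,0],[0.08,0.008,0],[0.12,0.012,0],[0.16,0.016,0],[0.2,0.02,0],[0.217,0.023,0]]}'
python3 -m crank '{"dp":[[0,-0.01,0],[0,-0.02,0],[0,-0.04,0],[0,-0.06,0],[0,-0.08,0],[0,-0.1,0],[0,-0.12,0],[0,-0.14,0],[0,-0.16,0],[0,-0.17,0]],"rot":[[0,0,0.08],[0,0,0.16],[0,0,0.24],[0,0,0.32],[0,0,0.4],[0,0,0.48],[0,0,0.56],[0,0,0.64],[0,0,0.72],[0,0,0.8]]}'
python3 - <<'E'
from h import *
s=state(); print(s["tcp_pos"],s["eef_rot"],s["ft_force"])
for n in("top","scene"):
    c=cam(n); cv2.imwrite(f"pics/{n}9.png",c[0][:,:,::-1])
    for a,k in blobs(c,(0,0,60),(180,60,255),150):
        p=onz(c,k.mean(0),.003)
        if .5<p[0]<.68 and -.4<p[1]<-.2:
            m=cv2.minAreaRect(k[:,::-1].astype(np.float32)); print(n,a,onz(c,m[0][::-1],.003),[onz(c,q[::-1],.003)[:2].tolist() for q in cv2.boxPoints(m)])
E
python3 y.py
```

```text
time_s: 39.07
tcp_pos: [0.587, -0.0539, 0.2098]
eef_rot: [3.135, 0.185, 0.004]
ft_force: [-0.2, -0.4, -2.6]
gripper_width: 0.0159
grasp_force: 35.0
time_s: 39.9
tcp_pos: [0.5866, -0.2255, 0.2086]
eef_rot: [2.811, 1.394, -0.002]
ft_force: [0.3, 0.3, -1.4]
gripper_width: 0.0157
grasp_force: 35.0
[ 0.58664619 -0.22551867  0.20864702] [ 2.81118854e+00  1.39423691e+00 -2.04380905e-03] [ 0.33654899  0.27231146 -1.38086119]
top 348.5 [ 0.6666 -0.3086  0.003 ] [[0.6861, -0.2297], [0.7286, -0.254], [0.6473, -0.3869], [0.6059, -0.3621]]
scene 3095.0 [ 0.5533 -0.2847  0.003 ] [[0.4388, -0.4266], [0.4059, -0.1865], [0.6593, -0.1533], [0.6793, -0.3686]]
t 40.0 tcp [ 0.5866 -0.2251  0.2084] q [-0.54  0.55  1.44 -0.    1.15  0.11] ft [ 0.4 -0.5 -2.9]
wrist [(120, [3, -3], [29, 80])]
scene [(46, [49, 31], [225, 263]), (29, [66, 56], [227, 275]), (26, [69, 9], [234, 258]), (19, [44, 65], [219, 275]), (16, [66, 77], [224, 282])]
top []
```

```bash
python3 - <<'E'
from h import *
for f,ps in (("v1",[(235,193),(511,205),(235,358)]),("v2",[(232,67),(521,80),(234,246),(505,259)])):
    z=np.load(f+".npz"); c=(z["i"],z["K"],z["V"])
    print(f,[onz(c,(r/2.25,100+x/2.2514),.003)[:2].tolist() for x,r in ps])
    ps2=[(268,230),(515,243),(500,368),(264,350)] if f=="v1" else [(268,88),(526,106),(511,240),(263,218)]
    print(" rim",[onz(c,(r/2.25,100+x/2.2514),.053)[:2].tolist() for x,r in ps2])
E
```

```text
v1 [[0.5174, -0.2346], [0.6677, -0.2346], [0.517, -0.3249]]
 rim [[0.5411, -0.2534], [0.6606, -0.2545], [0.6594, -0.3159], [0.5396, -0.3115]]
v2 [[0.5171, -0.2348], [0.6673, -0.235], [0.5176, -0.3244], [0.6681, -0.3254]]
 rim [[0.5415, -0.2531], [0.66, -0.256], [0.6592, -0.3154], [0.5395, -0.3099]]
```

```bash

python3 -m crank '{"dp":[[0.001,-0.006,-0.01],[0.002,-0.012,-0.02],[0.003,-0.02,-0.03],[0.004,-0.03,-0.04],[0.005,-0.04,-0.05],[0.006,-0.05,-0.06],[0.007,-0.0565,-0.07],[0.0075,-0.0565,-0.08],[0.0075,-0.0565,-0.085],[0.0075,-0.0565,-0.09]],"rot":[[0,0,0.08],[0,0,0.16],[0,0,0.24],[0,0,0.32],[0,0,0.4],[0,0,0.48],[0,0,0.56],[0,0,0.62],[0,0,0.65],[0,0,0.65]]}'
python3 -m crank '{"dp":[[0,0,0],[0,0,-0.01],[0,0,-0.02],[0,0,-0.03],[0,0,-0.036],[0,0,-0.042],[0,0,-0.045],[0,0,-0.045],[0,0,-0.045],[0,0,-0.045]],"rot":[[0,0,0],[0,0,0],[0,0,0],[0,0,0],[0,0,0],[0,0,0],[0,0,0],[0,0,0],[0,0,0],[0,0,0]]}'
```

```text
time_s: 40.98
tcp_pos: [0.5936, -0.2788, 0.1169]
eef_rot: [-2.225, -2.217, 0.001]
ft_force: [0.2, 0.7, -2.0]
gripper_width: 0.0158
grasp_force: 35.0
time_s: 41.82
tcp_pos: [0.594, -0.2808, 0.0728]
eef_rot: [2.226, 2.215, -0.001]
ft_force: [0.6, 0.2, -1.9]
gripper_width: 0.0156
grasp_force: 35.0
```

Down 4.5 mm more, with a force check, then release and rise.

```bash

python3 -m crank '{"dp":[[0,0,-0.001],[0,0,-0.002],[0,0,-0.003],[0,0,-0.004],[0,0,-0.0048],[0,0,-0.0048],[0,0,-0.0048],[0,0,-0.0048],[0,0,-0.0048],[0,0,-0.0048]],"rot":[[0,0,0],[0,0,0],[0,0,0],[0,0,0],[0,0,0],[0,0,0],[0,0,0],[0,0,0],[0,0,0],[0,0,0]]}'
python3 -m crank '{"dp":[[0,0,0],[0,0,0],[0,0,0],[0,0,0],[0,0,0],[0,0,0],[0,0,0.01],[0,0,0.03],[0,0,0.05],[0,0,0.08]],"rot":[[0,0,0],[0,0,0],[0,0,0],[0,0,0],[0,0,0],[0,0,0],[0,0,0],[0,0,0],[0,0,0],[0,0,0]]}' 0.5
python3 -m crank '{"dp":[[0,0.03,0.03],[0,0.06,0.06],[-0.01,0.1,0.1],[-0.02,0.14,0.1],[-0.03,0.18,0.1],[-0.03,0.22,0.1],[-0.03,0.24,0.1],[-0.03,0.24,0.1],[-0.03,0.24,0.1],[-0.03,0.24,0.1]],"rot":[[0,0,0],[0,0,0],[0,0,0],[0,0,0],[0,0,0],[0,0,0],[0,0,0],[0,0,0],[0,0,0],[0,0,0]]}'
python3 y.py
python3 - <<'E'
from h import *
w=cam("wrist"); np.savez("w5",i=w[0],K=w[1],V=w[2]); t=cam("top")[0]
cv2.imwrite("pics/m3.png",np.hstack([cv2.resize(w[0][0:230,130:400],(500,426),interpolation=2),cv2.resize(t[130:210,330:386],(298,426),interpolation=2)])[:,:,::-1])
E
```

```text
time_s: 42.65
tcp_pos: [0.5936, -0.2804, 0.0676]
eef_rot: [2.226, 2.216, -0.001]
ft_force: [-1.1, 0.6, -1.1]
gripper_width: 0.0159
grasp_force: 35.0
time_s: 43.48
tcp_pos: [0.5923, -0.2796, 0.147]
eef_rot: [-2.224, -2.213, 0.002]
ft_force: [-0.6, -0.2, 0.7]
gripper_width: 0.0434
grasp_force: 0.0
time_s: 44.32
tcp_pos: [0.564, -0.0409, 0.2483]
eef_rot: [2.224, 2.215, -0.001]
ft_force: [-0.7, -0.3, -0.6]
gripper_width: 0.0436
grasp_force: 0.0
t 44.3 tcp [ 0.564  -0.0409  0.2483] q [-0.27  0.42  1.56 -0.    1.17 -0.26] ft [-0.7 -0.3 -0.6]
wrist [(189, [42, 29], [101, 261]), (173, [66, 55], [76, 280]), (156, [68, 10], [115, 284]), (146, [66, 78], [55, 277]), (135, [45, 65], [69, 260]), (121, [68, 30], [97, 282])]
scene [(28, [66, 56], [227, 274]), (27, [68, 10], [233, 259]), (21, [36, 32], [220, 262]), (17, [64, 30], [230, 265]), (16, [65, 78], [224, 282]), (15, [43, 65], [219, 275])]
top []
```

View pics/m3.png

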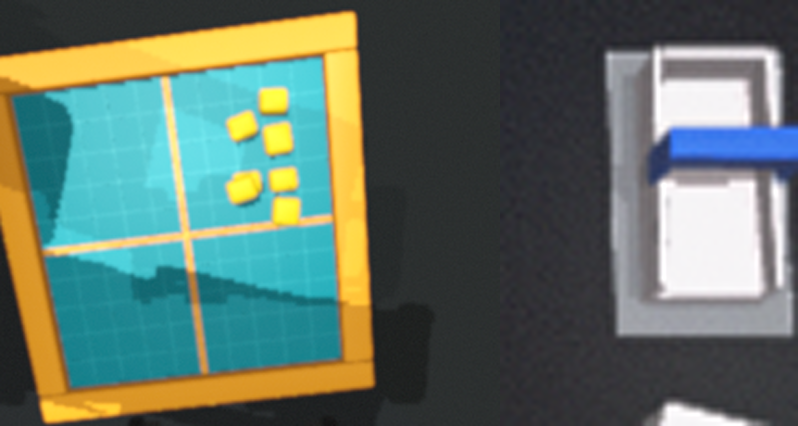

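The shaker stands upright and empty on the mat. The deck has six groups in the (+,+) field, and the one at screen (42,29) mm looks like a stack of two. Measuring each tablet's pose and height now.

```bash
cat > r.py <<'E'
from h import *
s=state(); print("tcp",s["tcp_pos"].round(4),"t",round(s["time_s"],1))
Rz=R.from_euler("z",6,degrees=True).as_matrix()[:2,:2]; C=np.array([.533,.006])
c=cam("wrist"); sc=cam("scene"); tp=cam("top")
lo,hi=(24,120,80),(34,255,255)
bs=[k.mean(0) for a,k in blobs(sc,lo,hi,8)]; bt=[k.mean(0) for a,k in blobs(tp,lo,hi,8)]
for a,k in blobs(c,lo,hi,60):
    w=np.array([onz(c,q,.022)[:2] for q in k])*1000
    m=cv2.minAreaRect(w.astype(np.float32)); p=np.array(m[0])/1000; scr=Rz.T@(p-C)*1000
    if abs(scr).max()>100: continue
    def z(cc,b):
        q=proj(cc,[*p,.02]); b=[x for x in b if np.linalg.norm(x-q)<9]
        return tri(c,k.mean(0),cc,min(b,key=lambda x:np.linalg.norm(x-q))) if b else None
    print("world",p.round(4),"scr",scr.round(),"size",np.round(m[1]),"ang",round(m[2]),"tri",z(sc,bs),z(tp,bt))
E
python3 r.py
```

```text
tcp [ 0.5638 -0.0418  0.2474] t 44.6
world [0.5722 0.039 ] scr [42. 29.] size [22. 17.] ang 17 tri (array([ 0.5728,  0.0393, -0.0119]), 0.0007) None
world [0.5931 0.0674] scr [66. 55.] size [16. 17.] ang 9 tri (array([0.592 , 0.0668, 0.0369]), 0.0013) None
world [0.5993 0.023 ] scr [68. 10.] size [16. 16.] ang 90 tri (array([0.5978, 0.0274, 0.0474]), 0.0077) None
world [0.5895 0.0895] scr [65. 77.] size [16. 14.] ang 1 tri (array([0.5904, 0.0903, 0.0153]), 0.0002) None
world [0.5707 0.0749] scr [45. 65.] size [17. 13.] ang 20 tri (array([ 0.5709,  0.0774, -0.0113]), 0.0022) None
world [0.5972 0.0432] scr [68. 30.] size [12. 17.] ang 90 tri (array([0.5946, 0.0377, 0.035 ]), 0.01) None
```

```bash

python3 -m crank '{"dp":[[0.008,0.08,-0.13],[0.008,0.08,-0.13],[0.008,0.08,-0.13],[0.008,0.08,-0.13],[0.008,0.08,-0.13],[0.008,0.08,-0.13],[0.008,0.08,-0.13],[0.008,0.08,-0.13],[0.008,0.08,-0.13],[0.008,0.08,-0.13]],"rot":[[0,0,0.3],[0,0,0.3],[0,0,0.3],[0,0,0.3],[0,0,0.3],[0,0,0.3],[0,0,0.3],[0,0,0.3],[0,0,0.3],[0,0,0.3]]}' 0.35 10
python3 r.py
python3 - <<'E'
from h import *
w=cam("wrist"); cv2.imwrite("pics/m4.png",cv2.resize(w[0][50:250,150:400,::-1],(750,600),interpolation=2))
E
```

```text
time_s: 45.55
tcp_pos: [0.5727, 0.0386, 0.1192]
eef_rot: [1.87, 2.52, 0.001]
ft_force: [-0.6, 0.3, 0.4]
gripper_width: 0.0304
grasp_force: 0.0
tcp [0.5727 0.0386 0.1192] t 45.5
world [0.5975 0.0337] scr [67. 21.] size [19. 37.] ang 6 tri (array([0.5975, 0.0293, 0.0123]), 0.0059) None
world [0.5719 0.0376] scr [42. 27.] size [23. 26.] ang 16 tri None None
world [0.5923 0.069 ] scr [66. 56.] size [17. 18.] ang 10 tri (array([0.5938, 0.0683, 0.0146]), 0.0012) None
world [0.5895 0.0902] scr [65. 78.] size [18. 13.] ang 1 tri (array([0.591 , 0.09  , 0.0139]), 0.0011) None
world [0.5702 0.0758] scr [44. 66.] size [17. 14.] ang 22 tri None None
```

View pics/m4.png

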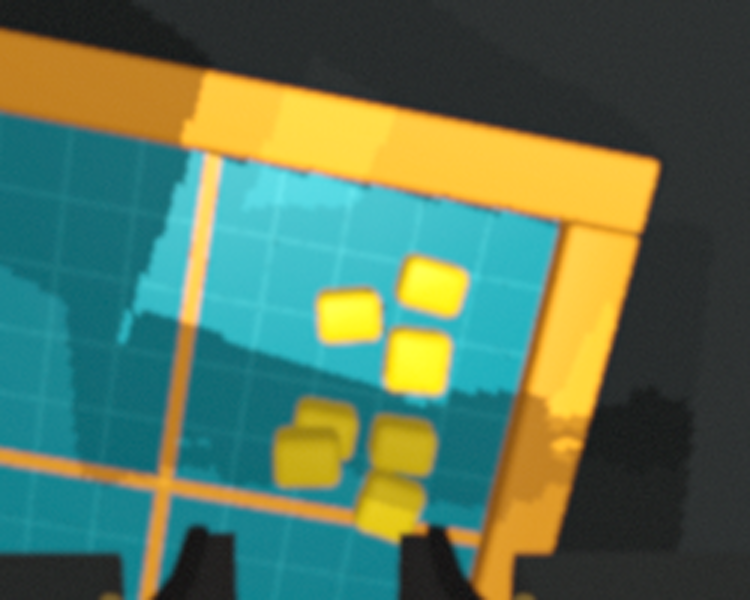

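The upper tablet of the stack is at image (252,203), aligned with the fingers; the lower one peeks out behind it at (258,193).

```bash
python3 - <<'E'
from h import *
w=cam("wrist"); print(state()["tcp_pos"])
for z in (.022,.036): print(z,onz(w,(202.7,252.3),z),onz(w,(193,258),z))
for x,r in ((388,503),(403,445),(418,362),(349,317),(433,286)): print(onz(w,(50+r/3,150+x/3),.022))
E
```

```text
[0.57182213 0.03930671 0.11801094]
0.022 [0.5711 0.0325 0.022 ] [0.5733 0.0423 0.022 ]
0.036 [0.5699 0.0368 0.036 ] [0.572  0.0461 0.036 ]
[0.598  0.0261 0.022 ]
[0.5966 0.0443 0.022 ]
[0.5929 0.0688 0.022 ]
[0.5705 0.0753 0.022 ]
[0.59   0.0902 0.022 ]
```

```bash

python3 -m crank '{"dp":[[-0.002,-0.004,-0.03],[-0.002,-0.004,-0.055],[-0.002,-0.004,-0.07],[-0.002,-0.004,-0.08],[-0.002,-0.004,-0.087],[-0.002,-0.004,-0.091],[-0.002,-0.004,-0.091],[-0.002,-0.004,-0.091],[-0.002,-0.004,-0.091],[-0.002,-0.004,-0.091]],"rot":[[0,0,0],[0,0,0],[0,0,0],[0,0,0],[0,0,0],[0,0,0],[0,0,0],[0,0,0],[0,0,0],[0,0,0]]}'
python3 -m crank '{"dp":[[0,0,0],[0,0,0],[0,0,0],[0,0,0],[0,0,0],[0,0,0],[0,0,0],[0,0,0.01],[0,0,0.04],[0,0,0.07]],"rot":[[0,0,0],[0,0,0],[0,0,0],[0,0,0],[0,0,0],[0,0,0],[0,0,0],[0,0,0],[0,0,0],[0,0,0]]}' 0 8
```

```text
time_s: 46.63
tcp_pos: [0.5702, 0.0355, 0.0272]
eef_rot: [1.869, 2.522, 0.0]
ft_force: [0.5, 0.1, 0.0]
gripper_width: 0.0305
grasp_force: 0.0
time_s: 47.47
tcp_pos: [0.5682, 0.0357, 0.0964]
eef_rot: [-1.869, -2.522, 0.004]
ft_force: [1.1, -0.7, 0.2]
gripper_width: 0.0178
grasp_force: 8.0
```

```bash

python3 -m crank '{"dp":[[-0.04,0.006,0],[-0.08,0.013,0],[-0.09,0.015,-0.02],[-0.09,0.015,-0.05],[-0.09,0.015,-0.065],[-0.09,0.015,-0.075],[-0.09,0.015,-0.082],[-0.09,0.015,-0.083],[-0.09,0.015,-0.083],[-0.09,0.015,-0.083]],"rot":[[0,0,0],[0,0,0],[0,0,0],[0,0,0],[0,0,0],[0,0,0],[0,0,0],[0,0,0],[0,0,0],[0,0,0]]}'
python3 -m crank '{"dp":[[0,0,0],[0,0,0],[0,0,0],[0,0,0],[0,0,0.02],[0,0,0.06],[0,0,0.1],[0.04,-0.01,0.1],[0.08,-0.02,0.1],[0.12,-0.026,0.1]],"rot":[[0,0,0],[0,0,0],[0,0,0],[0,0,0],[0,0,0],[0,0,0],[0,0,0],[0,0,-0.1],[0,0,-0.2],[0,0,-0.24]]}' 0.3
python3 r.py
```

```text
time_s: 48.3
tcp_pos: [0.4803, 0.0505, 0.0142]
eef_rot: [1.869, 2.522, 0.0]
ft_force: [-0.3, -0.5, 0.1]
gripper_width: 0.0179
grasp_force: 8.0
time_s: 49.13
tcp_pos: [0.6014, 0.0238, 0.1161]
eef_rot: [2.161, 2.275, 0.002]
ft_force: [-0.0, 0.0, -0.3]
gripper_width: 0.0264
grasp_force: 0.0
tcp [0.6014 0.0238 0.1161] t 49.1
world [0.5983 0.0333] scr [68. 20.] size [18. 36.] ang 8 tri None None
world [0.4821 0.0526] scr [-46.  52.] size [23. 14.] ang 19 tri None None
world [0.5935 0.0687] scr [67. 56.] size [17. 17.] ang 9 tri None None
world [0.5738 0.0417] scr [44. 31.] size [18. 15.] ang 3 tri None None
world [0.5709 0.0753] scr [45. 65.] size [18. 13.] ang 21 tri None None
world [0.5902 0.0903] scr [66. 78.] size [17. 13.] ang 2 tri None None
```

```bash

python3 -m crank '{"dp":[[-0.003,-0.001,-0.03],[-0.003,-0.001,-0.06],[-0.003,-0.001,-0.075],[-0.003,-0.001,-0.088],[-0.003,-0.001,-0.096],[-0.003,-0.001,-0.102],[-0.003,-0.001,-0.102],[-0.003,-0.001,-0.102],[-0.003,-0.001,-0.102],[-0.003,-0.001,-0.102]],"rot":[[0,0,0.08],[0,0,0.08],[0,0,0.08],[0,0,0.08],[0,0,0.08],[0,0,0.08],[0,0,0.08],[0,0,0.08],[0,0,0.08],[0,0,0.08]]}'
python3 -m crank '{"dp":[[0,0,0],[0,0,0],[0,0,0],[0,0,0],[0,0,0],[0,0,0],[0,0,0],[0,0,0.01],[0,0,0.04],[0,0,0.07]],"rot":[[0,0,0],[0,0,0],[0,0,0],[0,0,0],[0,0,0],[0,0,0],[0,0,0],[0,0,0],[0,0,0],[0,0,0]]}' 0 8
```

```text
time_s: 50.12
tcp_pos: [0.5963, 0.0236, 0.0118]
eef_rot: [2.066, 2.366, -0.001]
ft_force: [0.6, -0.2, -0.5]
gripper_width: 0.0264
grasp_force: 0.0
time_s: 50.95
tcp_pos: [0.5952, 0.0237, 0.0813]
eef_rot: [-2.065, -2.364, 0.004]
ft_force: [0.7, -0.5, 0.0]
gripper_width: 0.014
grasp_force: 8.0
```

Gripped on 14 mm, so that tablet stood on its side. I'll place it in field (+,-), then go to the former stack's lower tablet, closing along y.

```bash

python3 -m crank '{"dp":[[-0.004,-0.03,0],[-0.007,-0.062,0],[-0.007,-0.062,-0.02],[-0.007,-0.062,-0.04],[-0.007,-0.062,-0.055],[-0.007,-0.062,-0.062],[-0.007,-0.062,-0.067],[-0.007,-0.062,-0.068],[-0.007,-0.062,-0.068],[-0.007,-0.062,-0.068]],"rot":[[0,0,0],[0,0,0],[0,0,0],[0,0,0],[0,0,0],[0,0,0],[0,0,0],[0,0,0],[0,0,0],[0,0,0]]}'
python3 -m crank '{"dp":[[0,0,0],[0,0,0],[0,0,0],[0,0,0],[0,0,0.02],[0,0,0.06],[0,0,0.1],[0,0.03,0.1],[-0.01,0.06,0.1],[-0.014,0.08,0.1]],"rot":[[0,0,0],[0,0,0],[0,0,0],[0,0,0],[0,0,0],[0,0,0],[0,0,-0.12],[0,0,-0.24],[0,0,-0.36],[0,0,-0.48]]}' 0.3
python3 -m crank '{"dp":[[0,0,0],[0,0,0],[0,0,0],[0,0,0],[0,0,0],[0,0,0],[0,0,0],[0,0,0],[0,0,0],[0,0,0]],"rot":[[0,0,-0.12],[0,0,-0.24],[0,0,-0.36],[0,0,-0.48],[0,0,-0.6],[0,0,-0.72],[0,0,-0.84],[0,0,-0.96],[0,0,-1.08],[0,0,-1.16]]}'
python3 r.py
python3 -c "
from h import *
print(2*np.degrees(np.arctan2(*state()['eef_rot'][1::-1])))
w=cam('wrist'); cv2.imwrite('pics/m5.png',cv2.resize(w[0][0:250,100:420,::-1],(750,586),interpolation=2))"
```

```text
time_s: 51.78
tcp_pos: [0.5903, -0.0384, 0.0144]
eef_rot: [2.064, 2.365, 0.0]
ft_force: [0.9, 0.3, 0.3]
gripper_width: 0.0138
grasp_force: 8.0
time_s: 52.62
tcp_pos: [0.5749, 0.0432, 0.1148]
eef_rot: [2.575, 1.799, 0.0]
ft_force: [-1.7, 1.1, -0.7]
gripper_width: 0.026
grasp_force: 0.0
time_s: 53.45
tcp_pos: [0.5756, 0.0415, 0.1137]
eef_rot: [3.14, 0.095, -0.002]
ft_force: [-0.5, -0.0, 0.2]
gripper_width: 0.0264
grasp_force: 0.0
tcp [0.5756 0.0415 0.1137] t 53.5
world [0.5946 0.0676] scr [68. 55.] size [18. 18.] ang 11 tri (array([0.6099, 0.0637, 0.0874]), 0.0036) None
world [ 0.5919 -0.0404] scr [ 54. -52.] size [16. 20.] ang 8 tri (array([ 0.591 , -0.0415,  0.0182]), 0.0001) None
world [0.5906 0.0895] scr [66. 77.] size [19. 14.] ang 1 tri (array([0.6002, 0.0761, 0.0635]), 0.0123) None
world [0.5721 0.0749] scr [46. 64.] size [19. 16.] ang 24 tri (array([ 0.5613,  0.0826, -0.0186]), 0.0071) None
world [0.5976 0.0434] scr [68. 30.] size [19. 13.] ang 4 tri None None
world [0.5751 0.0414] scr [46. 31.] size [20. 13.] ang 7 tri None None
world [0.478  0.0508] scr [-50.  50.] size [15. 14.] ang 14 tri None None
3.9029098596675333
```

View pics/m5.png

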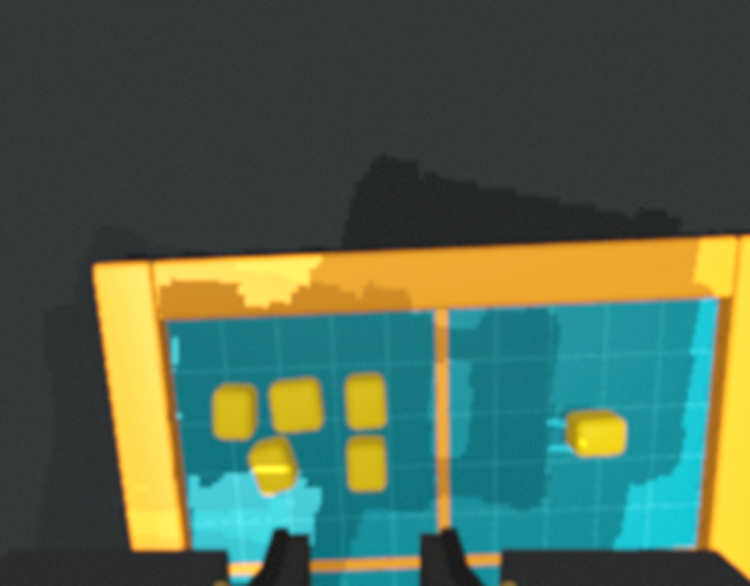

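Seven tablets: five still in (+,+), one in (-,+) and one in (+,-). Taking the lower one to (-,-).

```bash

python3 -m crank '{"dp":[[0,0,-0.03],[0,0,-0.06],[0,0,-0.075],[0,0,-0.088],[0,0,-0.096],[0,0,-0.1],[0,0,-0.101],[0,0,-0.101],[0,0,-0.101],[0,0,-0.101]],"rot":[[0,0,0],[0,0,0],[0,0,0],[0,0,0],[0,0,0],[0,0,0],[0,0,0],[0,0,0],[0,0,0],[0,0,0]]}' 0.27
python3 -m crank '{"dp":[[0,0,0],[0,0,0],[0,0,0],[0,0,0],[0,0,0],[0,0,0],[0,0,0],[0,0,0.01],[0,0,0.04],[0,0,0.07]],"rot":[[0,0,0],[0,0,0],[0,0,0],[0,0,0],[0,0,0],[0,0,0],[0,0,0],[0,0,0],[0,0,0],[0,0,0]]}' 0 8
python3 -m crank '{"dp":[[-0.028,-0.03,0],[-0.056,-0.06,0],[-0.087,-0.09,0],[-0.087,-0.09,-0.02],[-0.087,-0.09,-0.04],[-0.087,-0.09,-0.055],[-0.087,-0.09,-0.063],[-0.087,-0.09,-0.068],[-0.087,-0.09,-0.068],[-0.087,-0.09,-0.068]],"rot":[[0,0,0],[0,0,0],[0,0,0],[0,0,0],[0,0,0],[0,0,0],[0,0,0],[0,0,0],[0,0,0],[0,0,0]]}'
python3 -m crank '{"dp":[[0,0,0],[0,0,0],[0,0,0],[0,0,0],[0,0,0.02],[0,0,0.06],[0,0,0.1],[0.03,0.03,0.1],[0.06,0.06,0.1],[0.09,0.08,0.1]],"rot":[[0,0,0],[0,0,0],[0,0,0],[0,0,0],[0,0,0],[0,0,0],[0,0,0.12],[0,0,0.24],[0,0,0.36],[0,0,0.48]]}' 0.3
python3 -m crank '{"dp":[[0.02,0.012,0],[0.02,0.012,0],[0.02,0.012,0],[0.02,0.012,0],[0.02,0.012,0],[0.02,0.012,0],[0.02,0.012,0],[0.02,0.012,0],[0.02,0.012,0],[0.02,0.012,0]],"rot":[[0,0,0.12],[0,0,0.24],[0,0,0.36],[0,0,0.48],[0,0,0.6],[0,0,0.72],[0,0,0.84],[0,0,0.96],[0,0,1.07],[0,0,1.07]]}'
python3 r.py
```

```text
time_s: 54.48
tcp_pos: [0.5763, 0.0415, 0.0135]
eef_rot: [3.139, 0.104, 0.001]
ft_force: [0.3, 1.4, 0.7]
gripper_width: 0.0235
grasp_force: 0.0
time_s: 55.32
tcp_pos: [0.574, 0.0417, 0.0821]
eef_rot: [-3.139, -0.104, 0.009]
ft_force: [0.8, -0.2, 0.1]
gripper_width: 0.014
grasp_force: 8.0
time_s: 56.15
tcp_pos: [0.489, -0.0483, 0.0148]
eef_rot: [3.14, 0.105, -0.001]
ft_force: [0.8, -0.8, -0.3]
gripper_width: 0.0138
grasp_force: 8.0
time_s: 56.98
tcp_pos: [0.5794, 0.0331, 0.1166]
eef_rot: [3.022, 0.855, 0.002]
ft_force: [-0.1, 0.2, 0.1]
gripper_width: 0.0262
grasp_force: 0.0
time_s: 57.82
tcp_pos: [0.5984, 0.0436, 0.1147]
eef_rot: [2.168, 2.273, -0.001]
ft_force: [-0.4, 0.8, -1.3]
gripper_width: 0.0263
grasp_force: 0.0
tcp [0.5984 0.0436 0.1147] t 57.8
world [0.594  0.0691] scr [67. 56.] size [17. 18.] ang 10 tri None None
world [0.4821 0.053 ] scr [-46.  52.] size [23. 14.] ang 18 tri None None
world [0.5969 0.0443] scr [68. 31.] size [17. 16.] ang 3 tri None None
world [0.5708 0.0758] scr [45. 65.] size [18. 14.] ang 21 tri None None
world [0.5899 0.0907] scr [65. 78.] size [16. 13.] ang 3 tri None None
```

```bash

python3 -m crank '{"dp":[[-0.001,-0.001,-0.03],[-0.001,-0.001,-0.06],[-0.001,-0.001,-0.075],[-0.001,-0.001,-0.088],[-0.001,-0.001,-0.096],[-0.001,-0.001,-0.1],[-0.001,-0.001,-0.102],[-0.001,-0.001,-0.102],[-0.001,-0.001,-0.102],[-0.001,-0.001,-0.102]],"rot":[[0,0,0],[0,0,0],[0,0,0],[0,0,0],[0,0,0],[0,0,0],[0,0,0],[0,0,0],[0,0,0],[0,0,0]]}' 0.3
python3 -m crank '{"dp":[[0,0,0],[0,0,0],[0,0,0],[0,0,0],[0,0,0],[0,0,0],[0,0,0],[0,0,0.01],[0,0,0.04],[0,0,0.07]],"rot":[[0,0,0],[0,0,0],[0,0,0],[0,0,0],[0,0,0],[0,0,0],[0,0,0],[0,0,0],[0,0,0],[0,0,0]]}' 0 8
python3 -m crank '{"dp":[[-0.009,-0.036,0],[-0.018,-0.072,0],[-0.026,-0.108,0],[-0.026,-0.108,-0.02],[-0.026,-0.108,-0.04],[-0.026,-0.108,-0.055],[-0.026,-0.108,-0.063],[-0.026,-0.108,-0.068],[-0.026,-0.108,-0.068],[-0.026,-0.108,-0.068]],"rot":[[0,0,0],[0,0,0],[0,0,0],[0,0,0],[0,0,0],[0,0,0],[0,0,0],[0,0,0],[0,0,0],[0,0,0]]}'
python3 -m crank '{"dp":[[0,0,0],[0,0,0],[0,0,0],[0,0,0],[0,0,0.02],[0,0,0.06],[0,0,0.1],[0,-0.02,0.14],[-0.01,-0.04,0.16],[-0.02,-0.06,0.18]],"rot":[[0,0,0],[0,0,0],[0,0,0],[0,0,0],[0,0,0],[0,0,0],[0,0,0],[0,0,0],[0,0,0],[0,0,0]]}' 0.3
python3 r.py; python3 - <<'E'
from h import *
w=cam("wrist"); t=cam("top")
g=[onz(w,k.mean(0),.1) for a,k in blobs(w,(50,130,80),(75,255,255),100)]; print("plunger",g)
E
```

```text
time_s: 58.8
tcp_pos: [0.5984, 0.0425, 0.0136]
eef_rot: [2.169, 2.269, 0.001]
ft_force: [-0.9, -0.2, -0.3]
gripper_width: 0.0263
grasp_force: 0.0
time_s: 59.63
tcp_pos: [0.596, 0.0427, 0.082]
eef_rot: [-2.169, -2.269, 0.006]
ft_force: [0.8, -0.4, -0.0]
gripper_width: 0.0177
grasp_force: 8.0
time_s: 60.47
tcp_pos: [0.572, -0.0653, 0.0149]
eef_rot: [2.169, 2.271, -0.001]
ft_force: [-0.1, 0.6, -0.0]
gripper_width: 0.0177
grasp_force: 8.0
time_s: 61.3
tcp_pos: [0.5527, -0.1263, 0.1978]
eef_rot: [2.165, 2.269, 0.001]
ft_force: [0.8, -0.4, -0.5]
gripper_width: 0.0259
grasp_force: 0.0
tcp [ 0.5527 -0.1263  0.1978] t 61.3
world [ 0.4869 -0.0482] scr [-52. -49.] size [19. 14.] ang 0 tri (array([ 0.4857, -0.0489,  0.0157]), 0.0009) None
world [ 0.5906 -0.0419] scr [ 52. -54.] size [13. 17.] ang 5 tri (array([ 0.5912, -0.042 ,  0.0171]), 0.0006) None
world [ 0.5719 -0.065 ] scr [ 31. -75.] size [16. 11.] ang 3 tri (array([ 0.5719, -0.065 ,  0.0205]), 0.0001) None
world [0.5813 0.0099] scr [48. -1.] size [91.  2.] ang 6 tri None None
plunger []
```

Tablets are spread over all four fields: 3 in (+,+), 2 in (+,-), and 1 each in the other two. Next, the plunger with the fingers shut.

```bash

python3 -m crank '{"dp":[[-0.119,-0.155,0],[-0.119,-0.155,0],[-0.119,-0.155,0],[-0.119,-0.155,0],[-0.119,-0.155,0],[-0.119,-0.155,0],[-0.119,-0.155,-0.02],[-0.119,-0.155,-0.04],[-0.119,-0.155,-0.058],[-0.119,-0.155,-0.058]],"rot":[[0,0,0],[0,0,0],[0,0,0],[0,0,0],[0,0,0],[0,0,0],[0,0,0],[0,0,0],[0,0,0],[0,0,0]]}' 0 5
python3 -m crank '{"dp":[[0,0,-0.01],[0,0,-0.02],[0,0,-0.03],[0,0,-0.036],[0,0,-0.04],[0,0,-0.044],[0,0,-0.048],[0,0,-0.05],[0,0,-0.05],[0,0,-0.05]],"rot":[[0,0,0],[0,0,0],[0,0,0],[0,0,0],[0,0,0],[0,0,0],[0,0,0],[0,0,0],[0,0,0],[0,0,0]]}'
```

```text
time_s: 62.38
tcp_pos: [0.4309, -0.2768, 0.1324]
eef_rot: [-2.163, -2.266, -0.0]
ft_force: [-0.3, 0.9, -0.4]
gripper_width: 0.0005
grasp_force: 0.0
time_s: 63.22
tcp_pos: [0.4327, -0.28, 0.0871]
eef_rot: [2.171, 2.27, -0.0]
ft_force: [0.0, 3.0, 6.5]
gripper_width: 0.0003
grasp_force: 3.1
```

```bash

python3 -m crank '{"dp":[[0,0,-0.001],[0,0,-0.002],[0,0,-0.003],[0,0,-0.004],[0,0,-0.005],[0,0,-0.006],[0,0,-0.0065],[0,0,-0.0065],[0,0,-0.0065],[0,0,-0.0065]],"rot":[[0,0,0],[0,0,0],[0,0,0],[0,0,0],[0,0,0],[0,0,0],[0,0,0],[0,0,0],[0,0,0],[0,0,0]]}'
python3 -m crank '{"dp":[[0,0,-0.0003],[0,0,-0.0006],[0,0,-0.001],[0,0,-0.001],[0,0,-0.001],[0,0,-0.001],[0,0,-0.001],[0,0,-0.001],[0,0,-0.001],[0,0,-0.001]],"rot":[[0,0,0],[0,0,0],[0,0,0],[0,0,0],[0,0,0],[0,0,0],[0,0,0],[0,0,0],[0,0,0],[0,0,0]]}'
```

```text
time_s: 64.05
tcp_pos: [0.4327, -0.28, 0.081]
eef_rot: [2.17, 2.27, -0.0]
ft_force: [-0.8, 3.4, 8.7]
gripper_width: 0.0009
grasp_force: 4.2
time_s: 64.88
tcp_pos: [0.4327, -0.2801, 0.0804]
eef_rot: [2.17, 2.27, -0.0]
ft_force: [-1.1, 4.5, 11.0]
gripper_width: 0.0003
grasp_force: 5.4
```

```bash

python3 -m crank '{"dp":[[0,0,-0.0003],[0,0,-0.0006],[0,0,-0.001],[0,0,-0.001],[0,0,-0.001],[0,0,-0.001],[0,0,-0.001],[0,0,-0.001],[0,0,-0.001],[0,0,-0.001]],"rot":[[0,0,0],[0,0,0],[0,0,0],[0,0,0],[0,0,0],[0,0,0],[0,0,0],[0,0,0],[0,0,0],[0,0,0]]}'
```

```text
time_s: 65.72
tcp_pos: [0.4328, -0.2801, 0.0802]
eef_rot: [2.17, 2.27, -0.0]
ft_force: [-2.5, 3.9, 18.5]
gripper_width: 0.0003
grasp_force: 8.9
```

The force jumped to 18.5 N with almost no travel, so the plunger is on its stop. I'll raise it, move clear, and verify everything.

```bash

python3 -m crank '{"dp":[[0,0,0.004],[0,0,0.01],[0,0,0.02],[0,0,0.04],[0,0,0.07],[0,0,0.1],[0,0,0.13],[0,0,0.15],[0,0,0.15],[0,0,0.15]],"rot":[[0,0,0],[0,0,0],[0,0,0],[0,0,0],[0,0,0],[0,0,0],[0,0,0],[0,0,0],[0,0,0],[0,0,0]]}'
python3 -m crank '{"dp":[[-0.1,-0.12,0.02],[-0.1,-0.12,0.02],[-0.1,-0.12,0.02],[-0.1,-0.12,0.02],[-0.1,-0.12,0.02],[-0.2,-0.24,0.02],[-0.2,-0.24,0.02],[-0.2,-0.24,0.02],[-0.2,-0.24,0.02],[-0.2,-0.24,0.02]],"rot":[[0,0,0],[0,0,0],[0,0,0],[0,0,0],[0,0,0],[0,0,0],[0,0,0],[0,0,0],[0,0,0],[0,0,0]]}'
python3 y.py
python3 - <<'E'
from h import *
t=cam("top"); s=cam("scene")
G=((50,130,80),(75,255,255))
print("plunger",tri(t,blobs(t,*G)[0][1].mean(0),s,blobs(s,*G)[0][1].mean(0)))
cv2.imwrite("pics/end.png",cv2.resize(t[0][110:270,70:450,::-1],(798,336),interpolation=2))
E
```

```text
time_s: 66.55
tcp_pos: [0.4331, -0.2814, 0.2295]
eef_rot: [2.167, 2.268, -0.002]
ft_force: [0.7, 0.2, -0.2]
gripper_width: 0.0006
grasp_force: 0.0
time_s: 67.38
tcp_pos: [0.2289, -0.525, 0.2463]
eef_rot: [2.176, 2.265, -0.005]
ft_force: [0.1, -0.8, 0.2]
gripper_width: 0.0004
grasp_force: 0.0
t 67.4 tcp [ 0.2289 -0.525   0.2463] q [-1.35  0.43  1.54 -0.    1.17 -1.39] ft [ 0.1 -0.8  0.2]
wrist []
scene [(653, [68, -52], [241, 237]), (33, [66, 56], [227, 275]), (19, [44, 65], [219, 274]), (16, [53, -53], [236, 234]), (16, [31, -75], [232, 224]), (15, [66, 78], [224, 282]), (13, [-49, 50], [193, 257]), (13, [-52, -50], [203, 223])]
top [(22, [69, 56], [164, 239]), (19, [69, 78], [165, 231]), (19, [-46, 51], [205, 245]), (18, [-50, -50], [203, 283]), (18, [33, -75], [172, 289]), (18, [48, 65], [172, 236]), (17, [56, -54], [164, 280])]
plunger (array([ 0.4349, -0.2807,  0.0969]), 0.0002)
```

View pics/end.png

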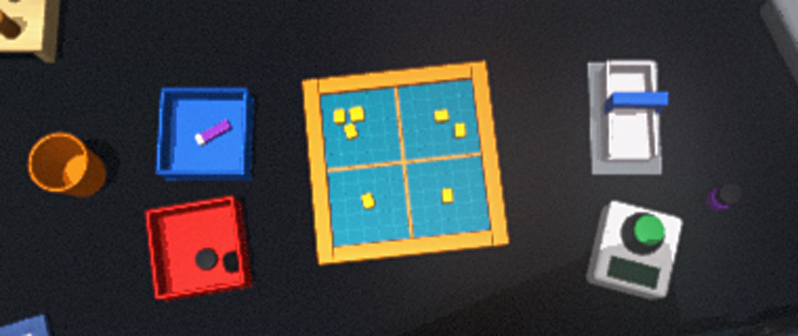

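The final top view shows everything in place: seven tablets over all four fields, an empty upright shaker on the mat, and the plunger back up.

```bash
python3 -c "
from rig import *
print(close_job())"
```

```text
the job is handed in; nothing more can be done
None
```

The job is done and handed in: the screen was cleared into the bins; all seven tablets lie in one layer (3/2/1/1 by field), but they poured out together into one field, so I moved four by gripper after standing the empty shaker back on its mat; then the plunger was pushed to its stop and came back up.

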